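Screen mixed stoppers and caps over the parts cleaner's grate and start the right mode

ROBOT

A 6-joint arm with a two-finger parallel gripper is mounted at the origin on the work surface. World frame = base frame: x ahead of the robot, y to its left, z up, the work surface at z = 0. Lengths are in mm, angles in rad, forces in N, time in s.
With the tool pointing down it reaches from about 275 to 1000 mm from the base axis. Payload 8.4 kg.
Tool frame: the origin (TCP) lies midway between the tips of the shut fingers; the grasp point (between the pads) lies 19 mm behind it; z points along the fingers, y is the direction in which the jaws open and shut (so a half turn about z gives the same grasp; the last joint's range is limited). The gripper opens to 85 mm and grips with 20 to 120 N. Pads are 22 mm wide; open, the fingers measure 114 mm over their backs; the gripper's body (76 mm by 85 mm) begins 54 mm behind the grasp point. The pads swing forward as they close: fully open they stand 13 mm farther back than shut.
Start: joints at [-1.136, 0.353, 1.633, -0, 1.155, -0.002], TCP at [264.4, -566.322, 231.281] pointing down, gripper open.
Joint ranges: [-2.63, 2.63], [-0.92, 2.1], [0.06, 2.66], [-1.3, 4.44], [0, 2.69], [-3.02, 3.02]. Speed limits (rad/s): [2.22, 2.22, 2.79, 3.14, 3.14, 3.14].

INTERFACE

Orientations are given as [roll, pitch, yaw] about the fixed x, y, z axes, in that order (R = Rz(yaw) Ry(pitch) Rx(roll)).
In Python, from rig import r gives the robot as it stands.
- The arm moves only by the tool play_rows, never from a script. Its argument "moves" is a list of rows, each a list of 3 entries, a list of its own where there are three numbers: the turn, a rotation vector about the tool's x, y, z in degrees, then the shift along the tool's x, y, z in mm, then the opening, from 0 (shut) to 1 (fully open). A call has 1 to 20 rows; each row is the pose to reach, as a shift and turn from the pose measured when the call began, along the tool's axes at that moment; what a row does not reach only later rows make up. A row lasts 1/10 s, in which the tool goes at most 50 mm and 8.59 degrees, less where a joint would pass 70% of its speed; a pose out of reach is approached as far as the arm can. A call with a gripper value outside its range is refused whole. The fingers move at their own pace and stop on an object; "newtons" is the grip in N (left out, the last holds). Time passes only in rows, so rows that repeat a pose let the fingers close. It gives the time, the measured TCP pose, the force and the opening at its end, in the units of the state.
- r.sense(): the state, without advancing time (a new reading comes with each control period).
- r.grab_frame(name): name is "side" or "top" or "wrist"; returns a dict with "color" (384x512x3 uint8, red, green, blue), "K" (3x3 intrinsics, pixels), "rvec" (rotation vector, rad) and "tvec" (3), from world to camera coordinates, as OpenCV has them; the wrist camera has in their place "T_tool_cam" (4x4, takes a point from camera to tool coordinates, whose origin is the TCP and whose axes are the flange's). Camera axes: x right, y down, z forward; pixel columns grow to the right and rows downward; lengths in mm; the calibration is good to about 2 mm. The wrist camera is an equidistant fisheye: a pixel r from the principal point sees the ray r / f radians off the axis. A picture is of the moment at which its call begins: read the wrist's pose just before it. There is no depth.
- r.sign_off(): hands the job in, once; it reports no verdict.
Trained networks look in a picture, given as the dict that the camera call returned (one of the last four; its "shot" number tells which), for a name from the list of things; names that differ only in an ending like _2 or _b are one class to them, and where a whole thing is asked for, a point or a joint stands for the part that bears it (a point fixed in the world has none). Each returns a list of dicts, best first, with "conf" (0 to 1); they miss things now and then, are a little off and sometimes report something else, mostly with a low value. They report only what shows in the picture. A call takes as long as a camera call. They do not tell look-alikes from the thing itself.
- r.silhouettes(picture, name): "mask" (384x512 bool, what is visible of it) and "location" ([column, row] in pixels, amid what is visible of it).
The state is a dict: "clock": time; "qpos": joint angles; "qvel": joint speeds; "joint_efforts": joint torques, N m; "eef_pos": TCP position; "tcp_rot": TCP orientation; "contact_force": force on the tool from outside, world axes, zero at the start; "wrist_torque": the same for the moment, N m; "opening": opening from 0.0 (shut) to 1.0 (fully open).
Only numpy, scipy, OpenCV 4.12 (cv2) and the standard library are available. Lean on these libraries where they do the work, as an engineer would, in place of code of your own. Each camera call takes 0.05 s, during which the arm holds its last target.

TASK

Carry the blue basket to the parts cleaner and tip its mixed pieces onto the grate so that the small black caps drop through into the basin; stand the empty basket back upright on the middle of its blue mat, and pick the stoppers that stayed on the grate off into the yellow tray. Only when every cap and stopper is sorted, turn the dial to the green dot; leave the flask, beaker, bottle and pen where they are.

Things in the scene. Friction and masses are not known exactly. Their poses are not given: they have to be found in the camera images.
- cleaner: white parts cleaner, fixed. Origin at table level under the centre of its square grate; x points from its dial panel over the grate, away from the robot. Basin 174 x 174 mm inside, inner floor 12 mm up, walls 10 mm thick with rim 115 mm up. On the -x (robot) side a panel block 194 mm wide, 90 mm high, spans x = -197 to -97 mm and carries the dial
- grate (a point): centre of the grate at the height of its bar tops, 95 mm above the table. Seven steel bars 5 mm thick lie along the cleaner's x, 22 mm apart (17 mm clear between them). Caps that have fallen through lie lower than 88 mm
- dial (a joint): angle of the black selector dial, rad, growing clockwise seen from above; detents at 0 (white dot), 0.7 (blue), 1.4 (green), 2.1 (red), end stops at 0 and 2.1; it starts in the white or blue detent. Peak torque about 0.08 N m; let go within a quarter step it snaps to the nearest detent
- dial_grip (a point): on the dial's vertical axis, height to grip, 122 mm above the table, at x = -145 mm, y = 0 in the cleaner's frame. The grip is an upright bar 42 mm long, 14 mm thick, from 100 to 132 mm above the table, on a disc of 46 mm diameter. The point turns with the dial: its x lies along the bar, white pointer on the -x end; at dial angle 0 its axes are the cleaner's
- basket: loose blue scoop basket, slick inside, 180 g empty, 142 mm (x) x 120 mm (y), walls 45 mm high; origin under its centre. No front wall at its -x end: the floor ramps up by 12 degrees from x = -40 mm to the pouring lip. All pieces start in it; they slide out once it is tipped some 35 to 45 degrees, lip down. It balances near x = 0
- lip (a point): middle of the basket's pouring lip, 76 mm to -x of and 11 mm above the basket's origin; its axes are the basket's
- handle (a point): middle of the basket's black carrying bar, 80 mm above the basket's origin. The bar is 110 mm long (along the basket's x), 16 mm wide, 14 mm high, and is held by two steel hoops at x = +48 and -48 mm that slope down to the tops of the side walls
- mat: the basket's fixed blue mat, 200 mm (x) x 170 mm (y), 3 mm thick; origin at the centre of its underside. The basket starts on it, lip to the mat's -x side
- tray: fixed yellow open tray for stoppers, 170 mm (x) x 150 mm (y), 30 mm high, walls and floor 4 mm thick; origin at the centre of its underside
- stopper1: red flask stopper, 34 mm long along its own z, too big for the grate; hexagonal head 34 mm across corners (29 mm across flats) over its top 14 mm (+z), below it a round plug 25 to 27 mm in diameter; 20 to 33 g; origin at its middle, 17 mm from either end. May be absent
- stopper2: orange flask stopper, 34 mm long along its own z, too big for the grate; hexagonal head 34 mm across corners (29 mm across flats) over its top 14 mm (+z), below it a round plug 25 to 27 mm in diameter; 20 to 33 g; origin at its middle, 17 mm from either end. May be absent
- stopper3: white flask stopper, 34 mm long along its own z, too big for the grate; hexagonal head 34 mm across corners (29 mm across flats) over its top 14 mm (+z), below it a round plug 25 to 27 mm in diameter; 20 to 33 g; origin at its middle, 17 mm from either end. May be absent
- stopper4: green flask stopper, 34 mm long along its own z, too big for the grate; hexagonal head 34 mm across corners (29 mm across flats) over its top 14 mm (+z), below it a round plug 25 to 27 mm in diameter; 20 to 33 g; origin at its middle, 17 mm from either end. May be absent
- stopper5: yellow flask stopper, 34 mm long along its own z, too big for the grate; hexagonal head 34 mm across corners (29 mm across flats) over its top 14 mm (+z), below it a round plug 25 to 27 mm in diameter; 20 to 33 g; origin at its middle, 17 mm from either end. May be absent
- stopper6: grey flask stopper, 34 mm long along its own z, too big for the grate; hexagonal head 34 mm across corners (29 mm across flats) over its top 14 mm (+z), below it a round plug 25 to 27 mm in diameter; 20 to 33 g; origin at its middle, 17 mm from either end. May be absent
- cap1: small black tube cap, a cylinder 12 mm in diameter and 9 mm high, 10 g, origin at its middle; falls between the bars of the grate unless a stopper holds it up. May be absent
- cap2: small black tube cap, a cylinder 12 mm in diameter and 9 mm high, 10 g, origin at its middle; falls between the bars of the grate unless a stopper holds it up. May be absent
- cap3: small black tube cap, a cylinder 12 mm in diameter and 9 mm high, 10 g, origin at its middle; falls between the bars of the grate unless a stopper holds it up. May be absent
- cap4: small black tube cap, a cylinder 12 mm in diameter and 9 mm high, 10 g, origin at its middle; falls between the bars of the grate unless a stopper holds it up. May be absent
- cap5: small black tube cap, a cylinder 12 mm in diameter and 9 mm high, 10 g, origin at its middle; falls between the bars of the grate unless a stopper holds it up. May be absent
- flask: bystander: stoppered glass flask with yellow cap, 135 mm high, 68 mm across; origin under its centre
- beaker: bystander: glass beaker 70 mm high, 60 mm across; origin under its centre
- bottle: bystander: amber bottle with blue cap, 120 mm high, 56 mm across; origin under its centre
- pen: bystander: blue pen 130 mm long (along its y), 12 mm thick, on the table; origin under its middle
Mind the look-alikes: they are no part of the job. Of the things that look like the tray, the smaller one is meant. Of the things shaped like the basket, the blue one is meant.

How it is judged (in metres and radians):
On the way, in this order (a step that is already met when the one before it is completed fails the run):
1. the basket is tipped, lip down by more than 20 degrees, over the grate (angle between basket's own z axis and vertical above 0.35 rad and horizontal distance between basket and cleaner below 0.15 m and height (world z) of basket above 0.1 m), for 0.05 s.
2. every cap is in the basin under the grate and every stopper is in the yellow tray (x of cap1 in the frame of cleaner between -0.09 and 0.09 m and y of cap1 in the frame of cleaner between -0.09 and 0.09 m and z of cap1 in the frame of cleaner between 0 and 0.088 m and x of cap2 in the frame of cleaner between -0.09 and 0.09 m and y of cap2 in the frame of cleaner between -0.09 and 0.09 m and z of cap2 in the frame of cleaner between 0 and 0.088 m and x of cap3 in the frame of cleaner between -0.09 and 0.09 m and y of cap3 in the frame of cleaner between -0.09 and 0.09 m and z of cap3 in the frame of cleaner between 0 and 0.088 m and x of cap4 in the frame of cleaner between -0.09 and 0.09 m and y of cap4 in the frame of cleaner between -0.09 and 0.09 m and z of cap4 in the frame of cleaner between 0 and 0.088 m and x of cap5 in the frame of cleaner between -0.09 and 0.09 m and y of cap5 in the frame of cleaner between -0.09 and 0.09 m and z of cap5 in the frame of cleaner between 0 and 0.088 m and x of stopper1 in the frame of tray between -0.082 and 0.082 m and y of stopper1 in the frame of tray between -0.072 and 0.072 m and z of stopper1 in the frame of tray between 0 and 0.07 m and x of stopper2 in the frame of tray between -0.082 and 0.082 m and y of stopper2 in the frame of tray between -0.072 and 0.072 m and z of stopper2 in the frame of tray between 0 and 0.07 m and x of stopper3 in the frame of tray between -0.082 and 0.082 m and y of stopper3 in the frame of tray between -0.072 and 0.072 m and z of stopper3 in the frame of tray between 0 and 0.07 m and x of stopper4 in the frame of tray between -0.082 and 0.082 m and y of stopper4 in the frame of tray between -0.072 and 0.072 m and z of stopper4 in the frame of tray between 0 and 0.07 m and x of stopper5 in the frame of tray between -0.082 and 0.082 m and y of stopper5 in the frame of tray between -0.072 and 0.072 m and z of stopper5 in the frame of tray between 0 and 0.07 m and x of stopper6 in the frame of tray between -0.082 and 0.082 m and y of stopper6 in the frame of tray between -0.072 and 0.072 m and z of stopper6 in the frame of tray between 0 and 0.07 m), for 0.3 s.
3. the dial is turned to the green dot (value of joint dial between 1.25 and 1.55 rad), for 0.2 s.
At the end, for the whole second after the job is handed in: all caps lie in the basin below the bars, all stoppers lie within the yellow tray, the basket stands upright (within 6 degrees) on its mat with its centre within 50 mm of the mat's centre, the dial is within 0.15 rad of the green detent (1.4 rad), and everything is at rest (all of step 2 and all of step 3 and linear speed of each of cap1, cap2, cap3, cap4, cap5, stopper1, stopper2, stopper3, stopper4, basket, stopper5, stopper6 below 0.03 m/s and horizontal distance between basket and mat below 0.05 m and angle between basket's own z axis and vertical below 0.1 rad and height (world z) of basket below 0.012 m); the robot touches nothing.
It fails at once if the flask, beaker, bottle or pen is moved by more than 30 mm (distance of any of flask, beaker, bottle, pen from where it was at the start of the episode above 0.03 m).
Of stopper1, stopper2, stopper3, stopper4, stopper5, stopper6 only 4 to 6 are there at a start; the rules pass over those that are not, and their reading is None.
Of cap1, cap2, cap3, cap4, cap5 only 3 to 5 are there at a start; the rules pass over those that are not, and their reading is None.
At some moment in a run one of stopper1, stopper2, stopper3, stopper4, stopper5, stopper6 may be knocked a few centimetres aside while the robot is not near it.
It also fails if it takes over 210 s, if anything falls off the work surface, if the arm or the gripper's body presses on something with over 40 N, if the wrist force passes 120 N, or if a joint passes its speed limit or range.

## Working session

There is one attempt and no reset: what is moved stays moved. The work goes in short steps, Python scripts to look and compute and a tool call to move; the robot and the scene stay as the last step left them, time stands still between calls to the robot, and variables do not carry over. Pictures are saved under pics/ and viewed, and the job is handed in when it is done.

Besides the shell and the picture viewer there is one more tool, called after "Emit:" as a command line: name --argument value ..., lists and objects as JSON in quotes. play_rows: Moves the arm, as the interface text tells. Its arguments: {"type":"object","properties":{"moves":{"type":"array"},"newtons":{"type":"number"}},"required":["moves"]}

```bash
ls -la; mkdir -p pics; cat > h.py <<'E'
import numpy as np, cv2
from rig import r
from scipy.spatial.transform import Rotation as Rn
def save(f,name,scale=1.0,crop=None):
    im=f["color"][:,:,::-1]
    if crop: im=im[crop[1]:crop[3],crop[0]:crop[2]]
    if scale!=1: im=cv2.resize(im,None,fx=scale,fy=scale,interpolation=cv2.INTER_CUBIC)
    cv2.imwrite("pics/"+name,im)
E
python3 - <<'E'
from h import *
s=r.sense(); print(s)
for n in ["side","top","wrist"]:
    f=r.grab_frame(n); save(f,n+"0.png",1.5); np.save(n+"0.npy",f["color"])
    print(n,{k:v for k,v in f.items() if k!="color"})
E
```

```text
total 12
drwxr-xr-x  3 agent agent 4096 Dec  7 05:33 .
drwxr-xr-x 23 root  root  4096 Dec  7 05:33 ..
drwxr-xr-x  2 agent agent 4096 Dec  7 05:33 pics
{'clock': 0.0, 'qpos': array([-1.13639049e+00,  3.53642590e-01,  1.63414434e+00,  3.06911548e-05,
        1.15517937e+00, -2.39390079e-03]), 'qvel': array([-0.00127961,  0.00042135,  0.00116036, -0.00110142, -0.0007229 ,
        0.00128619]), 'joint_efforts': array([-1.74905632e-03, -6.05255985e+01, -3.42068768e+01, -2.40455247e-04,
        9.40215366e-03,  9.48106873e-06]), 'eef_pos': array([ 264.21348332, -565.88242748,  230.56077731]), 'tcp_rot': array([-3.14021907e+00, -3.13495882e-05,  4.36787303e-01]), 'contact_force': array([ 0.13887763,  0.80064837, -0.77836249]), 'wrist_torque': array([-0.01371888, -0.02319712,  0.00488292]), 'opening': 0.9995778697004348}
side {'K': array([[445.22959421,   0.        , 258.53395441],
       [  0.        , 445.22959421, 190.51683392],
       [  0.        ,   0.        ,   1.        ]]), 'rvec': array([ 0.25554749, -2.68063897,  1.45843406]), 'tvec': array([ 484.75095548,  108.26088861, 1103.97229971]), 'shot': 1}
top {'K': array([[399.53386542,   0.        , 260.24924816],
       [  0.        , 399.53386542, 195.29842788],
       [  0.        ,   0.        ,   1.        ]]), 'rvec': array([ 2.14026312, -2.18870946,  0.14721397]), 'tvec': array([  19.84173936,  500.13004809, 1086.85024748]), 'shot': 2}
wrist {'K': array([[297.31863964,   0.        , 258.1636641 ],
       [  0.        , 297.31863964, 194.02164439],
       [  0.        ,   0.        ,   1.        ]]), 'T_tool_cam': array([[ 5.76622664e-04, -9.45952217e-01, -3.24305519e-01,
         8.26822835e+01],
       [ 9.99998856e-01,  9.98881429e-04, -1.13557148e-03,
         3.48258818e-01],
       [ 1.39813912e-03, -3.24304494e-01,  9.45951712e-01,
        -1.42765940e+02],
       [ 0.00000000e+00,  0.00000000e+00,  0.00000000e+00,
         1.00000000e+00]]), 'shot': 3}
```

View pics/top0.png

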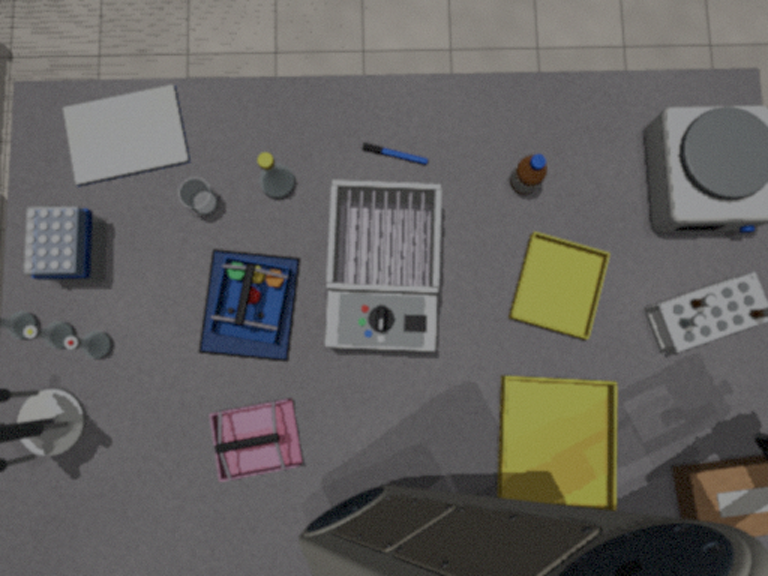

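View pics/side0.png

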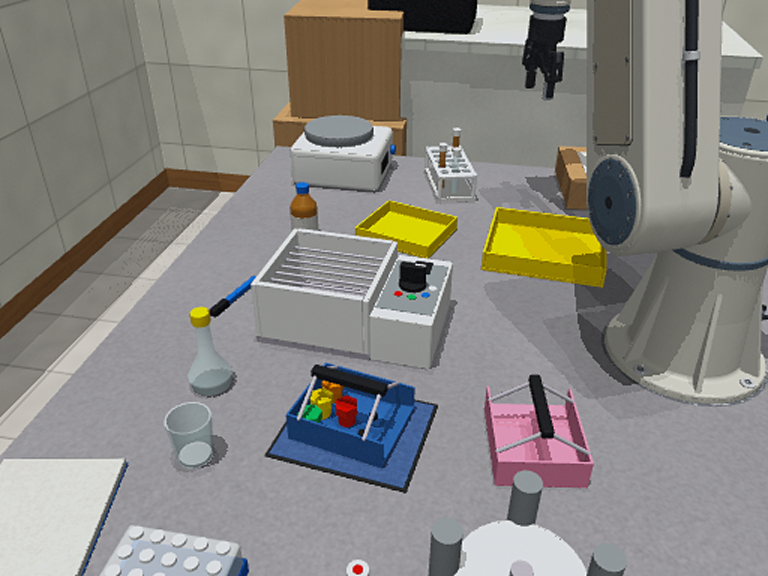

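View pics/wrist0.png

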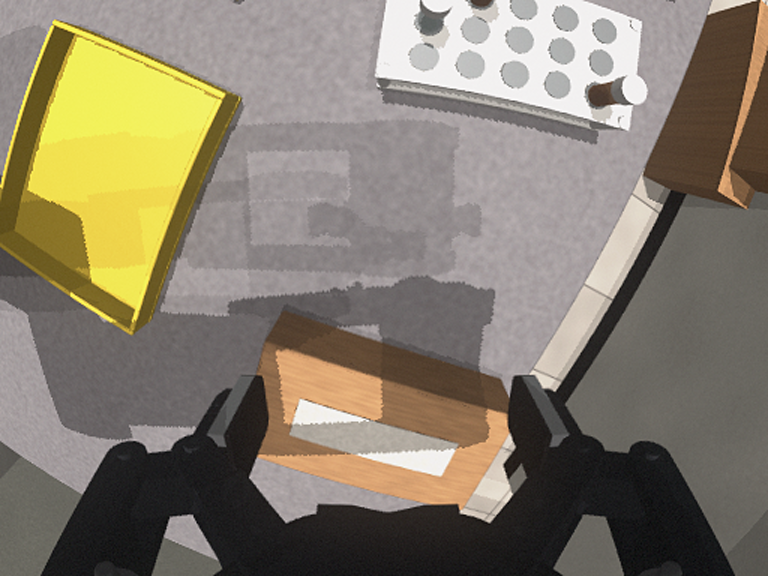

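The top view (pixels at 1.5x) shows the cleaner at (384,265), blue basket on its mat at (250,303), and pink basket look-alike at (256,440). There are two yellow trays: one at (560,285), the other larger at (558,440). The basket meant is the blue one, and the tray meant is probably the one at (560,285). I'll confirm both in an enlarged crop with measurements.

```bash
cat >> h.py <<'E'
def proj(f,P):
    P=np.asarray(P,float).reshape(-1,3)
    return cv2.projectPoints(P,np.array(f["rvec"]),np.array(f["tvec"]),f["K"],None)[0].reshape(-1,2)
def back(f,uv,z):
    """pixel -> world at plane z"""
    R,_=cv2.Rodrigues(np.array(f["rvec"])); t=np.array(f["tvec"]).reshape(3)
    uv=np.asarray(uv,float).reshape(-1,2)
    d=np.c_[(uv-f["K"][:2,2])/np.array([f["K"][0,0],f["K"][1,1]]),np.ones(len(uv))]@R
    c=-R.T@t
    return c+d*((z-c[2])/d[:,2])[:,None]
E
python3 - <<'E'
from h import *
f=r.grab_frame("top"); 
save(f,"topL.png",4,(130,110,300,250)); save(f,"topR.png",4,(325,140,425,340))
for n in ["tray","mat","basket","cleaner","handle","dial","stopper1","stopper2","stopper3","stopper4","stopper5","stopper6","cap1"]:
    for d in r.silhouettes(f,n)[:5]:
        m=d["mask"].astype(np.uint8); c=np.argwhere(m)[:,::-1].astype(np.float32)
        rc=cv2.minAreaRect(c); w=back(f,cv2.boxPoints(rc),3 if n=="mat" else 30)
        print(n,round(d["conf"],2),np.round(d["location"]),m.sum(),np.round(rc[1]),"ctr",np.round(w.mean(0)[:2]),"sides",np.round([np.linalg.norm(w[0]-w[1]),np.linalg.norm(w[1]-w[2])]))
E
```

```text
tray 0.96 [372. 291.] 6550 [79. 87.] ctr [ 221. -289.] sides [232. 219.]
tray 0.67 [372. 188.] 3399 [57. 62.] ctr [ 509. -308.] sides [176. 160.]
tray 0.61 [255. 215.] 254 [17. 17.] ctr [453.  29.] sides [47. 47.]
mat 0.98 [163. 227.] 2006 [62. 72.] ctr [487. 277.] sides [207. 178.]
mat 0.36 [353. 117.] 466 [20. 28.] ctr [ 735. -269.] sides [86. 59.]
mat 0.35 [169. 204.] 2185 [48. 53.] ctr [497. 273.] sides [152. 138.]
basket 0.86 [170. 293.] 2599 [47. 57.] ctr [240. 259.] sides [154. 125.]
basket 0.71 [168. 206.] 2163 [47. 53.] ctr [494. 269.] sides [148. 133.]
cleaner 0.72 [256. 178.] 8154 [ 74. 113.] ctr [554.  21.] sides [323. 211.]
handle 0.64 [170. 294.] 2568 [47. 57.] ctr [239. 258.] sides [154. 124.]
handle 0.63 [167. 204.] 2087 [47. 53.] ctr [494. 269.] sides [147. 131.]
dial 0.82 [253. 213.] 216 [16. 16.] ctr [454.  27.] sides [45. 44.]
stopper1 0.64 [173. 185.] 47 [7. 7.] ctr [535. 253.] sides [20. 18.]
stopper1 0.57 [168. 200.] 58 [ 6. 10.] ctr [500. 262.] sides [28. 18.]
stopper1 0.49 [181. 116.] 521 [29. 24.] ctr [732. 221.] sides [69. 86.]
stopper1 0.45 [165. 202.] 204
[... 1212 characters left out ...]
3. 185.] 47 [7. 7.] ctr [535. 253.] sides [20. 18.]
stopper5 0.57 [168. 200.] 58 [ 6. 10.] ctr [500. 262.] sides [28. 18.]
stopper5 0.49 [181. 116.] 521 [29. 24.] ctr [732. 221.] sides [69. 86.]
stopper5 0.45 [165. 202.] 2045 [47. 52.] ctr [494. 269.] sides [145. 133.]
stopper5 0.44 [181. 185.] 100 [11. 12.] ctr [533. 224.] sides [34. 31.]
stopper6 0.64 [173. 185.] 47 [7. 7.] ctr [535. 253.] sides [20. 18.]
stopper6 0.57 [168. 200.] 58 [ 6. 10.] ctr [500. 262.] sides [28. 18.]
stopper6 0.49 [181. 116.] 521 [29. 24.] ctr [732. 221.] sides [69. 86.]
stopper6 0.45 [165. 202.] 2045 [47. 52.] ctr [494. 269.] sides [145. 133.]
stopper6 0.44 [181. 185.] 100 [11. 12.] ctr [533. 224.] sides [34. 31.]
```

View pics/topL.png

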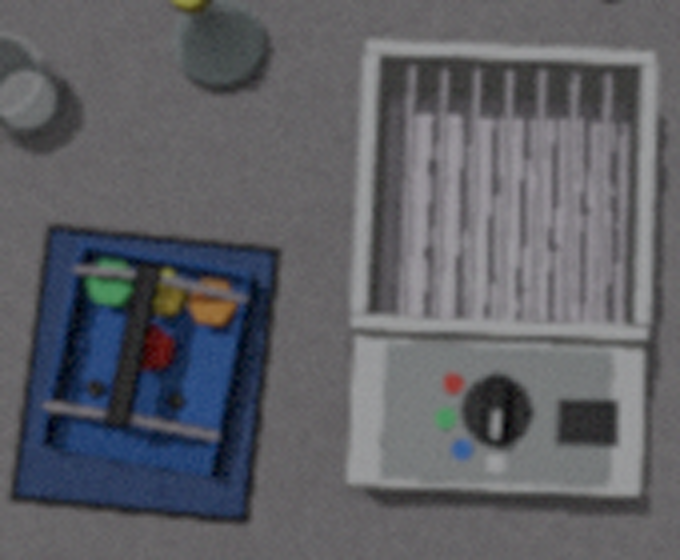

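View pics/topR.png

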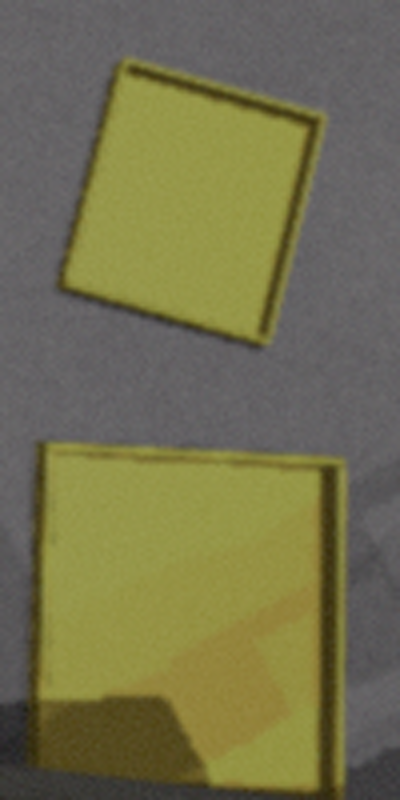

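The crops agree with the measured sizes. The tray at (372,188) measures about 176x160 mm against 232x219 mm for the one at (372,291), so the first is the smaller one and the one meant. The blue basket at (168,205) on the blue mat is meant; the pink one at (170,293) isn't. The dial pointer is at the white dot, so its angle is 0. Next I'll fit the poses.

```bash
python3 - <<'E'
from h import *
from scipy.optimize import least_squares
f=r.grab_frame("top")
def fit(pts,uv,x0):
    pts=np.array(pts,float)
    def res(p):
        c,s=np.cos(p[2]),np.sin(p[2]); R=np.array([[c,-s,0],[s,c,0],[0,0,1]])
        return (proj(f,pts@R.T+[p[0],p[1],0])-uv).ravel()
    o=least_squares(res,x0,x_scale=[10,10,.1]); return o.x,np.abs(o.fun).max()
L=lambda a:np.array(a)/4.+[130,110]-.0
Rr=lambda a:np.array(a)/4.+[325,140]
# order: image TL(+x,+y) TR(+x,-y) BR(-x,-y) BL(-x,+y)
q=lambda a,b,z:[(a,b,z),(a,-b,z),(-a,-b,z),(-a,b,z)]
print("mat",fit(q(100,85,3),L([(50,227),(279,248),(247,521),(12,499)]),[490,270,0]))
print("cleaner",fit([(97,97,115),(97,-97,115),(-197,-97,90),(-197,97,90)],L([(366,39),(659,53),(645,497),(346,485)]),[600,20,0]))
print("tray",fit(q(85,75,30),Rr([(124,58),(327,115),(270,347),(60,290)]),[510,-305,0]))
# basket handle ends z=83+7 top
print("handle ends",back(f,L([(150,262),(118,424)]),88))
print("dial",back(f,L([(497,411)]),132), "pens etc ok")
s=r.grab_frame("side"); save(s,"sideB.png",4,(175,230,300,335))
E
```

```text
mat (array([ 4.87349240e+02,  2.75142364e+02, -1.18803810e-01]), np.float64(0.9086793520086189))
cleaner (array([ 5.90701256e+02,  1.65896452e+01, -6.15862198e-02]), np.float64(0.5437873905863029))
tray (array([ 5.07606494e+02, -3.11064950e+02, -3.02844257e-01]), np.float64(0.5417723900464466))
handle ends [[551.78710557 254.99082826  88.        ]
 [444.3440134  275.38892281  88.        ]]
dial [[443.90743722  26.35257988 132.        ]] pens etc ok
```

View pics/sideB.png

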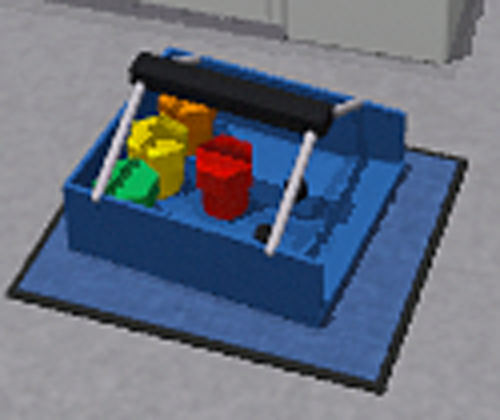

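```bash
cat >> h.py <<'E'
CL=(590.7,16.6,-0.0616); MAT=(487.3,275.1,-0.1188); TR=(507.6,-311.1,-0.303)
def fr(F,p): 
    c,s=np.cos(F[2]),np.sin(F[2]); p=np.asarray(p,float); return np.array([F[0]+c*p[0]-s*p[1],F[1]+s*p[0]+c*p[1],p[2]])
def tool(yaw,tilt=0.,axis_yaw=None):
    """tool down with x axis at yaw; then tilt (deg) about horizontal axis (0,1,0) turned by axis_yaw (world)"""
    R=Rn.from_euler("xyz",[np.pi,0,yaw])
    if tilt:
        a=axis_yaw; R=Rn.from_rotvec(np.radians(tilt)*np.array([-np.sin(a),np.cos(a),0]))*R
    return R
def row(pos,R,s=None):
    s=s or r.sense(); R0=Rn.from_euler("xyz",s["tcp_rot"])
    return np.round((R0.inv()*R).as_rotvec(degrees=True),1).tolist(), np.round(R0.inv().apply(np.array(pos)-s["eef_pos"]),1).tolist()
E
python3 - <<'E'
from h import *
s=r.grab_frame("side"); t=r.grab_frame("top")
def tri(a,b):
    P=[]
    for f in (t,s):
        R,_=cv2.Rodrigues(np.array(f["rvec"])); P.append(f["K"]@np.c_[R,np.array(f["tvec"])])
    X=cv2.triangulatePoints(P[0],P[1],np.array(a,float),np.array(b,float)); return (X[:3]/X[3]).ravel()
T=lambda u,v:(130+u/4,110+v/4); S=lambda u,v:(175+u/4,230+v/4)
print(tri(T(150,264),S(140,66)),tri(T(118,422),S(325,113)))
print("start row",row((498,265,180),tool(-0.188)))
E
```

```text
[550.28337478 256.14075548  81.76136755] [446.57826227 276.31938384  84.4650391 ]
start row ([0.0, -0.0, 35.8], [563.3, -654.5, 51.3])
```

Emit:
play_rows --moves '[[[0,0,36],[563,-654.5,51],1],[[0,0,36],[563,-654.5,51],1],[[0,0,36],[563,-654.5,51],1],[[0,0,36],[563,-654.5,51],1],[[0,0,36],[563,-654.5,51],1],[[0,0,36],[563,-654.5,51],1],[[0,0,36],[563,-654.5,51],1],[[0,0,36],[563,-654.5,51],1],[[0,0,36],[563,-654.5,51],1],[[0,0,36],[563,-654.5,51],1],[[0,0,36],[563,-654.5,51],1],[[0,0,36],[563,-654.5,51],1],[[0,0,36],[563,-654.5,51],1],[[0,0,36],[563,-654.5,51],1],[[0,0,36],[563,-654.5,51],1],[[0,0,36],[563,-654.5,51],1],[[0,0,36],[563,-654.5,51],1],[[0,0,36],[563,-654.5,51],1],[[0,0,36],[563,-654.5,51],1],[[0,0,36],[563,-654.5,51],1]]'

```text
clock: 3.05
eef_pos: [497.1, 264.1, 180.0]
tcp_rot: [3.14, 0.001, -0.191]
contact_force: [0.2, 0.0, 0.6]
opening: 1.003
```

```bash
python3 - <<'E'
from h import *
s=r.sense(); print(s["clock"],s["eef_pos"],s["tcp_rot"],s["qpos"].round(2),s["contact_force"])
f=r.grab_frame("wrist"); save(f,"w1.png",1.5)
print(row((498,265,65),tool(-0.188)))
E
```

```text
3.05 [497.08615018 264.10958261 179.97120094] [ 3.14043482e+00  7.69084395e-04 -1.90854936e-01] [ 0.49  0.31  1.82 -0.    1.01  2.25] [0.18282382 0.02077132 0.56941445]
([0.1, 0.0, -0.2], [0.7, -1.7, 115.1])
```

View pics/w1.png

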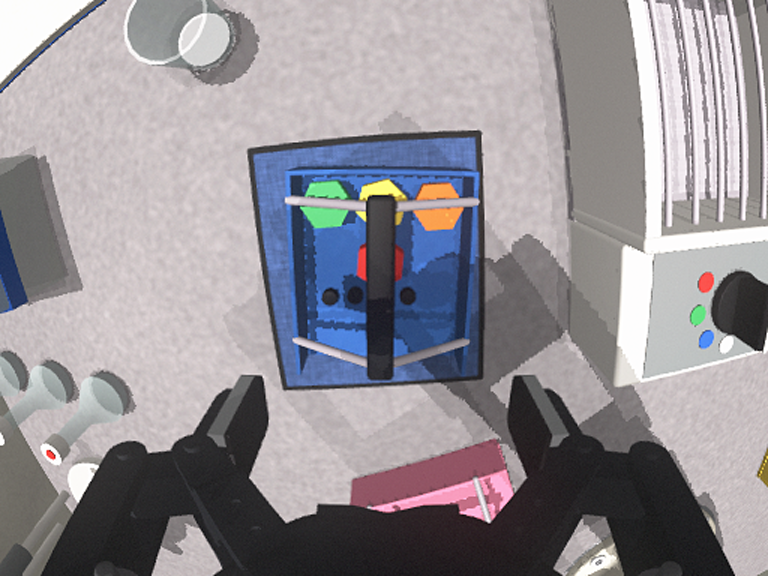

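The wrist view shows green (323,205), yellow (380,200), orange (437,205) and red (380,262) stoppers, with caps at (330,297), (355,297) and (407,297). The bar, at column 380, is well centred between the fingers. I'll descend and grip.

Emit:
play_rows --moves '[[[0,0,0],[1,-2,45],1],[[0,0,0],[1,-2,80],1],[[0,0,0],[1,-2,105],1],[[0,0,0],[1,-2,115],1],[[0,0,0],[1,-2,115],1],[[0,0,0],[1,-2,115],0],[[0,0,0],[1,-2,115],0],[[0,0,0],[1,-2,115],0],[[0,0,0],[1,-2,115],0],[[0,0,0],[1,-2,115],0],[[0,0,0],[1,-2,115],0],[[0,0,0],[1,-2,115],0],[[0,0,0],[1,-2,115],0],[[0,0,0],[1,-2,115],0]]' --newtons 90

```text
clock: 4.5
eef_pos: [498.8, 265.6, 66.0]
tcp_rot: [3.141, -0.0, -0.192]
contact_force: [-1.1, -0.6, 7.5]
opening: 0.169
```

```bash
python3 - <<'E'
from h import *
s=r.sense(); print(s["clock"],s["eef_pos"],s["tcp_rot"],s["opening"],s["contact_force"])
p=s["eef_pos"]; print(row(p+[0,0,160],tool(-0.188)))
E
```

```text
4.5 [498.76342664 265.6210722   65.98848564] [ 3.14130716e+00 -2.12116990e-04 -1.91595323e-01] 0.1689064310361341 [-1.138638   -0.58627795  7.50626773]
([0.0, -0.0, -0.2], [0.0, 0.0, -160.0])
```

Gripped, with an opening of 0.17 (about 15 mm). I'll lift slowly.

Emit:
play_rows --moves '[[[0,0,0],[0,0,-5],0],[[0,0,0],[0,0,-10],0],[[0,0,0],[0,0,-20],0],[[0,0,0],[0,0,-35],0],[[0,0,0],[0,0,-55],0],[[0,0,0],[0,0,-75],0],[[0,0,0],[0,0,-95],0],[[0,0,0],[0,0,-115],0],[[0,0,0],[0,0,-135],0],[[0,0,0],[0,0,-150],0],[[0,0,0],[0,0,-160],0],[[0,0,0],[0,0,-160],0]]'

```text
clock: 5.7
eef_pos: [499.4, 266.0, 227.6]
tcp_rot: [-3.14, -0.002, -0.192]
contact_force: [-0.3, 0.3, -3.0]
opening: 0.168
```

```bash
cat >> h.py <<'E'
def pour(th,xl,zl,yl=0.):
    """tool pose for basket tilt th(deg), lip at cleaner (xl,yl,zl)"""
    t=np.radians(th); d=np.array([76,0,52.])
    x=d[0]*np.cos(t)-d[2]*np.sin(t); z=d[0]*np.sin(t)+d[2]*np.cos(t)
    p=fr(CL,(xl+x,yl,zl+z)); return p,tool(CL[2],-th,CL[2])
E
python3 - <<'E'
from h import *
s=r.sense(); print(s["clock"],s["eef_pos"],s["tcp_rot"],s["opening"],s["contact_force"])
f=r.grab_frame("wrist"); save(f,"w2.png",1.5)
print(pour(0,35,160)[0],row(*pour(0,35,160)))
E
```

```text
5.7 [499.37417672 265.99067082 227.63336907] [-3.14023088e+00 -2.24647179e-03 -1.91633009e-01] 0.1675262450806562 [-0.26561992  0.306934   -3.04633344]
[701.48946851   9.76672346 212.        ] ([-0.0, -0.1, -7.5], [247.7, 212.7, 14.6])
```

View pics/w2.png

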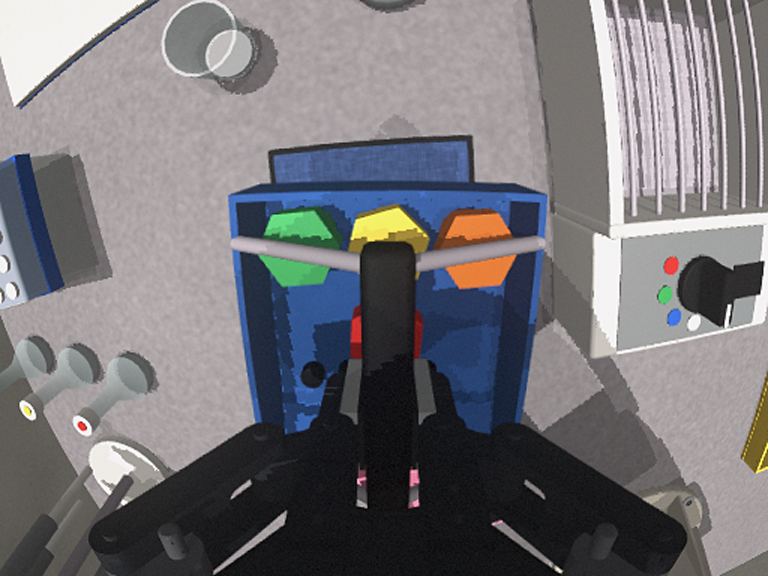

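The basket hangs level and all pieces are still inside. I'll carry it over the cleaner.

Emit:
play_rows --moves '[[[0,0,0],[4,4,0],0],[[0,0,0],[12,10,0],0],[[0,0,-1],[25,21,0],0],[[0,0,-1],[40,34,0],0],[[0,0,-2],[57,49,0],0],[[0,0,-3],[75,64,0],0],[[0,0,-3],[93,80,0],0],[[0,0,-4],[111,95,0],0],[[0,0,-4],[129,111,0],0],[[0,0,-5],[147,126,0],0],[[0,0,-5],[165,142,0],0],[[0,0,-6],[183,157,0],0],[[0,0,-6],[200,172,0],0],[[0,0,-7],[216,186,0],0],[[0,0,-7.5],[230,197,0],0],[[0,0,-7.5],[240,206,3],0],[[0,0,-7.5],[246,211,8],0],[[0,0,-7.5],[248,213,14],0],[[0,0,-7.5],[248,213,14],0]]'

```text
clock: 7.65
eef_pos: [700.9, 9.5, 211.0]
tcp_rot: [-3.141, 0.002, -0.061]
contact_force: [0.0, 0.8, -3.7]
opening: 0.168
```

```bash
python3 - <<'E'
from h import *
s=r.sense(); print(s["clock"],s["eef_pos"],s["tcp_rot"],s["opening"],s["contact_force"])
f=r.grab_frame("side"); save(f,"s2.png",1.5)
f=r.grab_frame("top"); save(f,"t2.png",1.5)
for th,xl,zl in [(5,35,155),(10,35,150),(15,35,145),(20,35,142),(25,35,140),(30,35,138),(35,35,136),(40,35,134),(45,35,132),(50,35,130),(55,35,130)]: print(th,row(*pour(th,xl,zl)))
E
```

```text
7.65 [700.86549128   9.45188409 210.99252898] [-3.14139603e+00  1.53953384e-03 -6.09748811e-02] 0.1679816807112213 [ 0.04343292  0.7982329  -3.68134687]
5 ([-0.0, 5.0, 0.1], [-4.5, 0.2, -1.2])
10 ([-0.0, 10.0, 0.1], [-9.9, 0.2, -2.2])
15 ([-0.0, 15.0, 0.1], [-15.7, 0.2, -2.7])
20 ([-0.0, 20.0, 0.1], [-22.0, 0.2, -4.7])
25 ([-0.0, 25.0, 0.1], [-28.8, 0.2, -7.0])
30 ([-0.0, 30.0, 0.1], [-35.9, 0.2, -8.8])
35 ([-0.0, 35.0, 0.1], [-43.2, 0.2, -10.0])
40 ([-0.0, 40.0, 0.1], [-50.9, 0.1, -10.5])
45 ([-0.0, 45.0, 0.1], [-58.7, 0.1, -10.3])
50 ([-0.1, 50.0, 0.1], [-66.7, 0.1, -9.4])
55 ([-0.1, 55.0, 0.1], [-74.7, 0.1, -9.9])
```

View pics/s2.png

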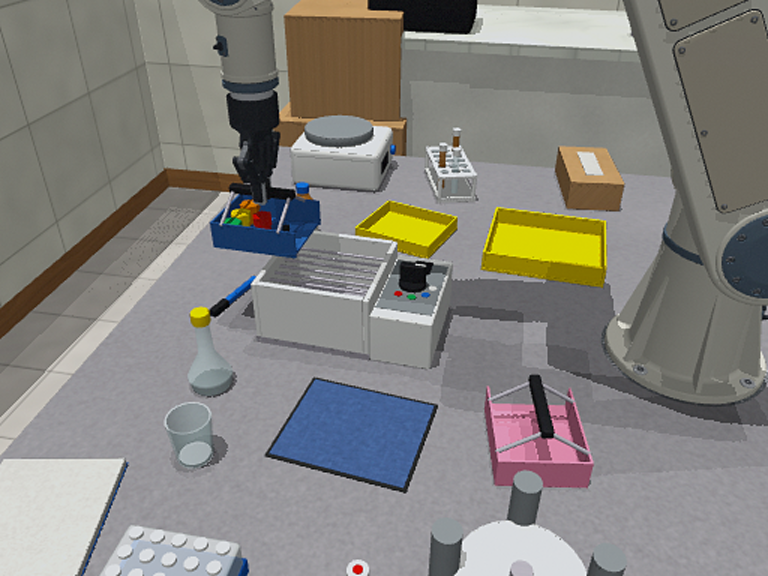

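View pics/t2.png

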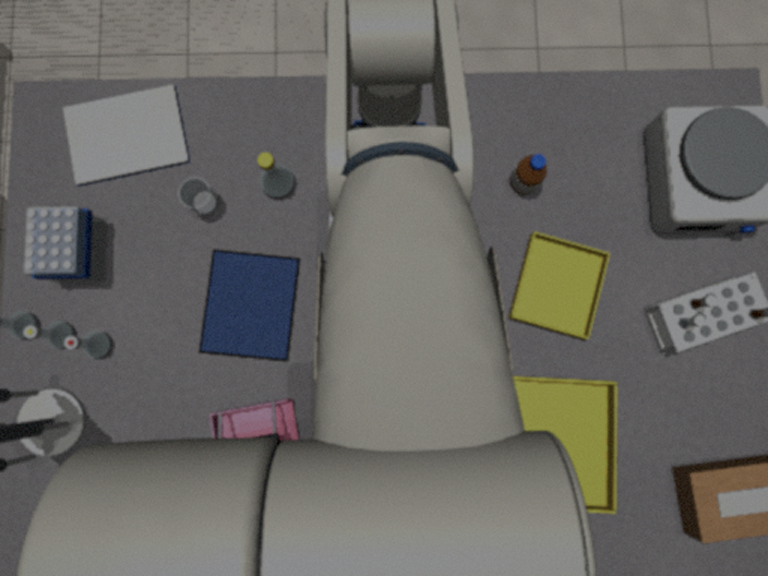

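The side view shows the basket level just behind the grate with its lip facing the robot, as planned. I'll tilt gradually.

Emit:
play_rows --moves '[[[0,2.5,0],[-2,0,-0.5],0],[[0,5,0],[-4.5,0,-1],0],[[0,7.5,0],[-7,0,-1.5],0],[[0,10,0],[-10,0,-2],0],[[0,12.5,0],[-13,0,-2.5],0],[[0,15,0],[-15.5,0,-3],0],[[0,17.5,0],[-19,0,-3.5],0],[[0,20,0],[-22,0,-4.5],0],[[0,22,0],[-24.5,0,-5.5],0],[[0,24,0],[-27.5,0,-6.5],0],[[0,26,0],[-30,0,-7.5],0],[[0,28,0],[-33,0,-8],0],[[0,29,0],[-34.5,0,-8.5],0],[[0,30,0],[-36,0,-9],0],[[0,31,0],[-37.5,0,-9],0],[[0,32,0],[-39,0,-9.5],0],[[0,33,0],[-40,0,-9.5],0],[[0,34,0],[-41.5,0,-10],0],[[0,35,0],[-43,0,-10],0],[[0,35,0],[-43,0,-10],0]]'

```text
clock: 9.75
eef_pos: [657.6, 12.6, 221.8]
tcp_rot: [-3.141, -0.611, -0.06]
contact_force: [-0.1, 0.9, -2.2]
opening: 0.17
```

```bash
python3 - <<'E'
from h import *
s=r.sense(); print(s["clock"],s["eef_pos"],s["tcp_rot"],s["opening"],s["contact_force"],s["qpos"].round(2))
f=r.grab_frame("side"); save(f,"s3.png",3,(125,60,300,240))
for th,xl,zl in [(35,35,136),(40,35,134),(45,35,132),(50,35,130),(55,35,130),(60,35,130)]: print(th,row(*pour(th,xl,zl)))
E
```

```text
9.75 [657.56870651  12.55497234 221.76765094] [-3.14131397 -0.61071969 -0.06048886] 0.17016838470737827 [-0.09518673  0.91923133 -2.23526754] [ 0.05  0.19  2.04 -0.21  0.31  1.86]
35 ([-0.1, 0.0, 0.1], [0.2, 0.1, -0.1])
40 ([-0.1, 5.0, 0.1], [-5.8, 0.1, -4.9])
45 ([-0.1, 10.0, 0.0], [-12.3, 0.1, -9.2])
50 ([-0.1, 15.0, 0.0], [-19.3, 0.1, -13.1])
55 ([-0.1, 20.0, 0.0], [-25.6, 0.1, -18.0])
60 ([-0.1, 25.0, 0.0], [-32.3, 0.1, -22.4])
```

View pics/s3.png

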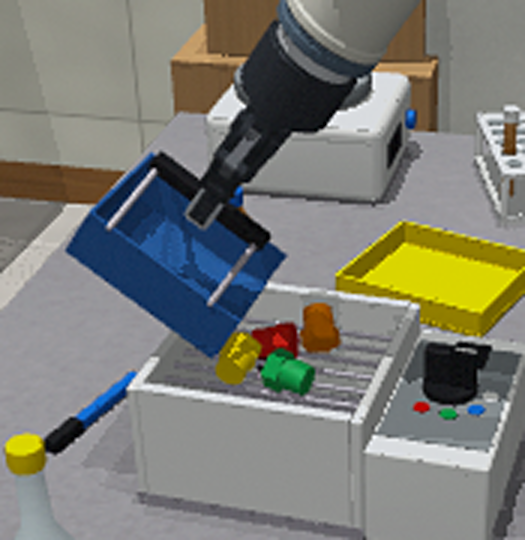

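All four stoppers are already on the grate: yellow (238,357), red (278,340), orange (320,325) and green (287,372). Joint 5 is down to 0.31, so I'll add only a little more tilt to clear the caps.

Emit:
play_rows --moves '[[[0,1,0],[-1,0,-1],0],[[0,2,0],[-2.5,0,-2],0],[[0,3,0],[-3.5,0,-3],0],[[0,4,0],[-4.5,0,-4],0],[[0,5,0],[-6,0,-5],0],[[0,6,0],[-7,0,-6],0],[[0,7,0],[-8.5,0,-7],0],[[0,8,0],[-9.5,0,-8],0],[[0,8,0],[-9.5,0,-8],0],[[0,8,0],[-9.5,0,-8],0]]'

```text
clock: 10.8
eef_pos: [645.6, 13.5, 223.2]
tcp_rot: [-3.141, -0.75, -0.06]
contact_force: [0.6, -1.0, -1.3]
opening: 0.167
```

```bash
python3 - <<'E'
from h import *
s=r.sense(); print(s["clock"],s["eef_pos"],s["tcp_rot"],s["opening"],s["contact_force"],s["qpos"].round(2))
f=r.grab_frame("side"); save(f,"s4.png",4,(130,100,280,240))
w=r.grab_frame("wrist"); save(w,"w4.png",1.5)
E
```

```text
10.8 [645.57008629  13.48943531 223.15290982] [-3.14118948 -0.74999897 -0.05993032] 0.16656225578230188 [ 0.59782181 -1.00354041 -1.31691856] [ 0.06  0.16  2.16 -0.86  0.11  2.52]
```

View pics/s4.png

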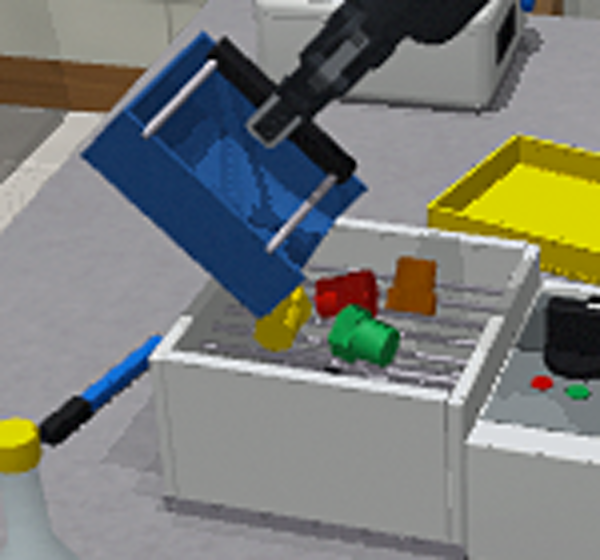

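View pics/w4.png

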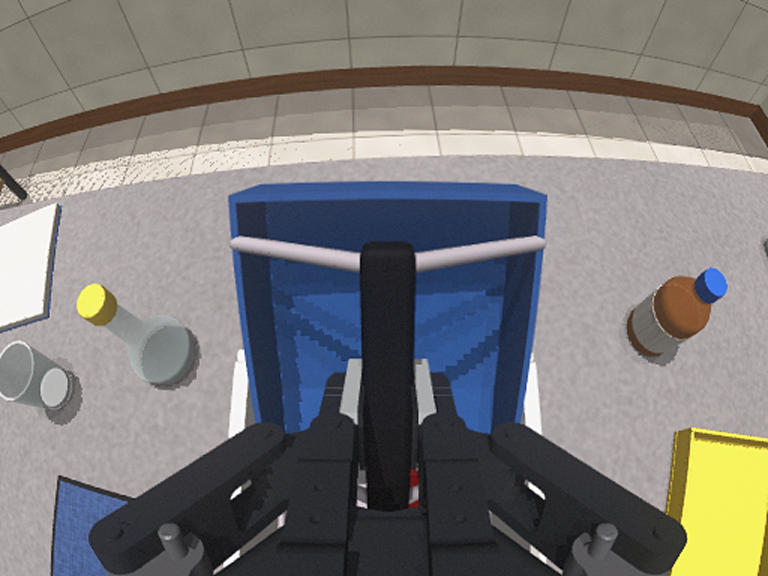

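Three or four stoppers are free of the lip and no pieces show in the upper basket. I'll raise it a bit, shake it along the slope to release any caps still on the ramp, then check.

Emit:
play_rows --moves '[[[0,-1,0],[8,0,-8],0],[[0,-2,0],[14,0,-14],0],[[0,-2,0],[0,0,-14],0],[[0,-2,0],[16,0,-14],0],[[0,-2,0],[0,0,-14],0],[[0,-2,0],[16,0,-14],0],[[0,-2,0],[0,0,-14],0],[[0,-2,0],[16,0,-14],0],[[0,-2,0],[0,0,-14],0],[[0,-2,0],[16,0,-14],0],[[0,-2,0],[10,0,-14],0],[[0,-2,0],[10,0,-14],0],[[0,-5,0],[30,0,-35],0],[[0,-10,0],[50,0,-50],0],[[0,-16,0],[65,0,-55],0],[[0,-22,0],[80,0,-60],0],[[0,-28,0],[90,0,-60],0],[[0,-28,0],[90,0,-60],0]]'

```text
clock: 12.7
eef_pos: [673.6, 11.6, 330.1]
tcp_rot: [-3.141, -0.263, -0.061]
contact_force: [1.4, 0.4, -1.4]
opening: 0.166
```

```bash
python3 - <<'E'
from h import *
s=r.sense(); print(s["clock"],s["eef_pos"],s["tcp_rot"],s["opening"],s["contact_force"],s["qpos"].round(2))
f=r.grab_frame("side"); save(f,"s5.png",4,(120,60,280,210));save(f,"s5b.png",5,(165,150,275,240))
print(row((700,10,290),tool(CL[2])))
E
```

```text
12.7 [673.64493161  11.57676796 330.09893918] [-3.1407411  -0.26292333 -0.06128836] 0.1659890623822451 [ 1.40224054  0.41320274 -1.43751578] [ 0.03  0.22  1.62 -0.03  1.04  1.67]
([-0.0, -15.1, 0.0], [17.1, -0.1, 44.3])
```

View pics/s5.png

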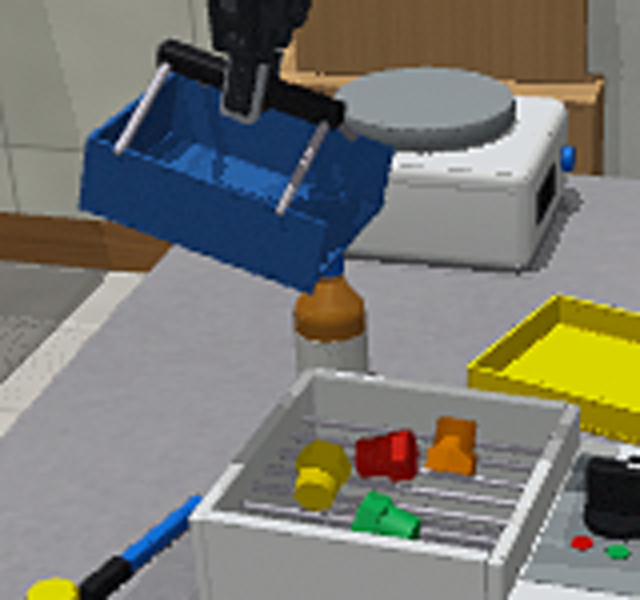

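View pics/s5b.png

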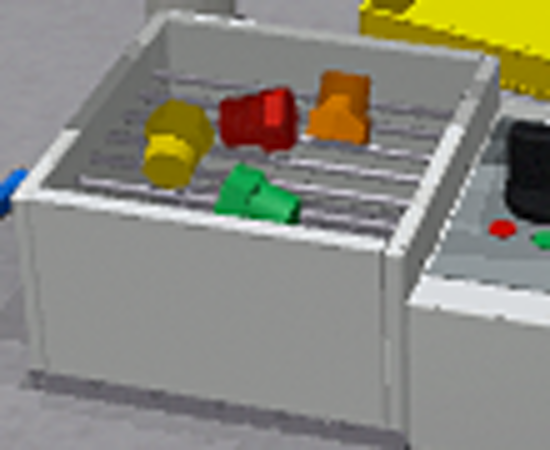

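The grate holds the four stoppers, lying on their sides and well apart, and the basket looks empty. I'll take it back to the mat.

```bash
python3 - <<'E'
from h import *
print(row((487,275,230),tool(MAT[2])))
E
```

```text
([-0.5, -15.1, 3.3], [-219.5, -251.6, 42.8])
```

Emit:
play_rows --moves '[[[0,-4,0],[-15,-17,0],0],[[0,-8,0],[-35,-40,0],0],[[0,-12,1],[-60,-69,3],0],[[0,-15,1],[-85,-97,8],0],[[0,-15,2],[-110,-126,15],0],[[0,-15,2],[-135,-155,22],0],[[0,-15,3],[-160,-183,29],0],[[0,-15,3],[-182,-209,34],0],[[0,-15,3],[-200,-229,39],0],[[0,-15,3],[-213,-244,42],0],[[-0.5,-15,3.3],[-219.5,-251.6,43],0],[[-0.5,-15,3.3],[-219.5,-251.6,43],0]]'

```text
clock: 13.95
eef_pos: [484.6, 275.1, 228.1]
tcp_rot: [3.14, -0.001, -0.118]
contact_force: [-1.1, -0.2, -1.2]
opening: 0.168
```

```bash
python3 - <<'E'
from h import *
s=r.sense(); print(s["clock"],s["eef_pos"],s["tcp_rot"],s["opening"],s["contact_force"],s["qpos"].round(2))
f=r.grab_frame("side"); save(f,"s6.png",4,(170,190,320,330))
f=r.grab_frame("top"); save(f,"t6.png",5,(210,110,310,240))
print(row((487,275,66),tool(MAT[2])))
E
```

```text
13.95 [484.63544998 275.10491258 228.11363618] [ 3.14039495e+00 -1.05104951e-03 -1.17608238e-01] 0.1681298444972267 [-1.12687794 -0.15087297 -1.227048  ] [ 0.51  0.25  1.78 -0.    1.11  2.2 ]
([0.0, -0.1, 0.0], [0.4, -0.7, 163.2])
```

View pics/s6.png

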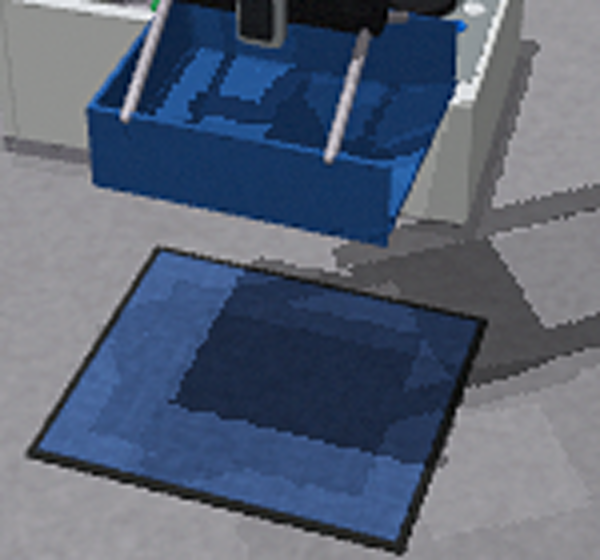

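View pics/t6.png

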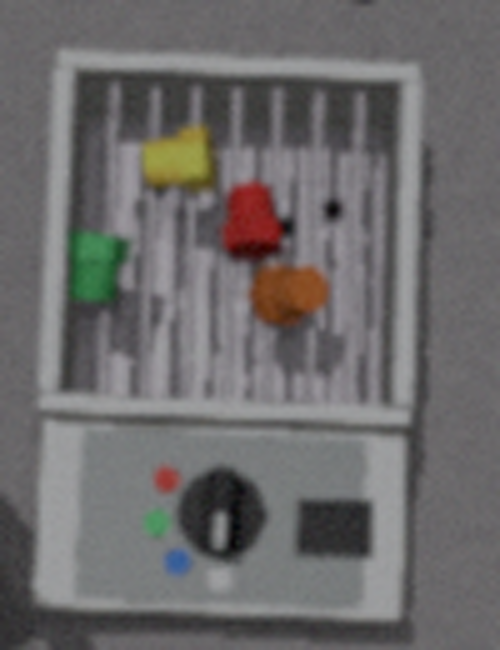

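The basket is empty and level. On the grate are yellow (180,158), red (252,220), green (95,265) and orange (288,292), with two black caps showing at (333,208) and (287,227). I'll set the basket down.

Emit:
play_rows --moves '[[[0,0,0],[0.5,-0.5,30],0],[[0,0,0],[0.5,-0.5,65],0],[[0,0,0],[0.5,-0.5,100],0],[[0,0,0],[0.5,-0.5,125],0],[[0,0,0],[0.5,-0.5,142],0],[[0,0,0],[0.5,-0.5,152],0],[[0,0,0],[0.5,-0.5,157],0],[[0,0,0],[0.5,-0.5,160],0],[[0,0,0],[0.5,-0.5,162],0],[[0,0,0],[0.5,-0.5,162],0]]'

```text
clock: 15.05
eef_pos: [487.4, 274.9, 67.7]
tcp_rot: [3.141, -0.003, -0.118]
contact_force: [0.5, 0.0, -2.1]
opening: 0.171
```

```bash
python3 - <<'E'
from h import *
s=r.sense(); print(s["clock"],s["eef_pos"],s["tcp_rot"],s["opening"],s["contact_force"],s["qpos"].round(2))
f=r.grab_frame("side"); save(f,"s7.png",4,(170,220,320,335))
E
```

```text
15.05 [487.43241465 274.87495283  67.65372028] [ 3.14149561e+00 -2.80642754e-03 -1.18331574e-01] 0.1708825818708429 [ 0.45052818  0.04674334 -2.14747871] [ 0.51  0.46  1.9  -0.    0.78  2.2 ]
```

View pics/s7.png

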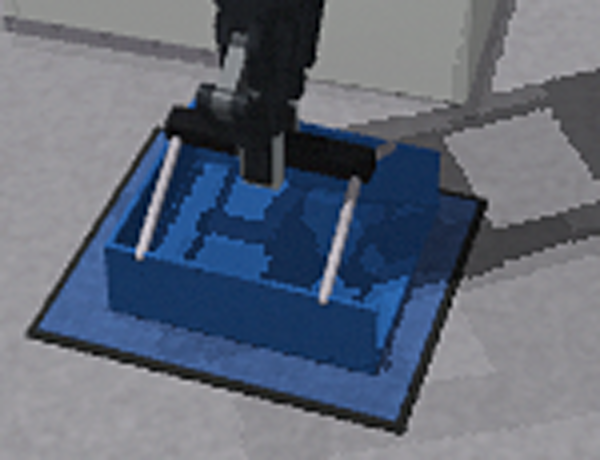

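Emit:
play_rows --moves '[[[0,0,0],[0,0,1],0],[[0,0,0],[0,0,2],0],[[0,0,0],[0,0,2],0]]'

```text
clock: 15.4
eef_pos: [487.8, 275.1, 66.1]
tcp_rot: [-3.141, -0.003, -0.118]
contact_force: [0.6, 0.2, 0.1]
opening: 0.165
```

Contact: the basket's weight is off the wrist. I'll open and rise.

Emit:
play_rows --moves '[[[0,0,0],[0,0,0],0.3],[[0,0,0],[0,0,0],0.6],[[0,0,0],[0,0,0],1],[[0,0,0],[0,0,0],1],[[0,0,0],[0,0,0],1],[[0,0,0],[0,0,0],1],[[0,0,0],[0,0,-10],1],[[0,0,0],[0,0,-30],1],[[0,0,0],[0,0,-70],1],[[0,0,0],[0,0,-120],1],[[0,0,0],[0,0,-170],1],[[0,0,0],[0,0,-200],1],[[0,0,0],[0,0,-200],1]]'

```text
clock: 16.7
eef_pos: [489.2, 276.4, 272.0]
tcp_rot: [-3.136, -0.011, -0.118]
contact_force: [0.2, 0.2, 0.1]
opening: 0.998
```

```bash
cat >> h.py <<'E'
def wproj(f,s,P):
    """world points -> wrist fisheye pixels"""
    R0=Rn.from_euler("xyz",s["tcp_rot"]).as_matrix(); T=np.array(f["T_tool_cam"])
    P=np.asarray(P,float).reshape(-1,3); pt=(P-s["eef_pos"])@R0; pc=(pt-T[:3,3])@T[:3,:3]
    th=np.arctan2(np.hypot(pc[:,0],pc[:,1]),pc[:,2]); ph=np.arctan2(pc[:,1],pc[:,0]); rr=f["K"][0,0]*th
    return np.c_[f["K"][0,2]+rr*np.cos(ph),f["K"][1,2]+rr*np.sin(ph)]
def wback(f,s,uv,z):
    R0=Rn.from_euler("xyz",s["tcp_rot"]).as_matrix(); T=np.array(f["T_tool_cam"])
    d=np.asarray(uv,float).reshape(-1,2)-f["K"][:2,2]; rr=np.hypot(*d.T); th=rr/f["K"][0,0]
    dc=np.c_[np.sin(th)[:,None]*d/np.maximum(rr,1e-9)[:,None],np.cos(th)]
    dw=dc@T[:3,:3].T@R0.T; c=R0@T[:3,3]+s["eef_pos"]
    return c+dw*((z-c[2])/dw[:,2])[:,None]
def cl(P):
    P=np.asarray(P,float).reshape(-1,3); c,s=np.cos(CL[2]),np.sin(CL[2]); d=P[:,:2]-CL[:2]
    return np.c_[d@[c,s],d@[-s,c],P[:,2]]
E
python3 - <<'E'
from h import *
s=r.sense(); print(s["clock"],s["eef_pos"],s["opening"])
f=r.grab_frame("top"); save(f,"t8.png",3.5,(130,100,310,265))
print(row((520,20,300),tool(0.0)))
E
```

```text
16.7 [489.24871237 276.35398378 271.97197036] 0.998153501436112
([-0.2, -0.5, -6.8], [62.1, 250.1, -31.3])
```

View pics/t8.png

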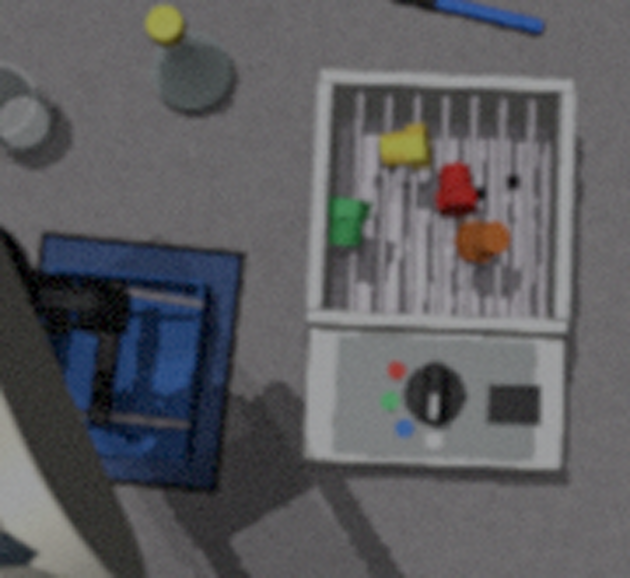

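The basket stands on the mat, released. Next is a close wrist view of the grate.

Emit:
play_rows --moves '[[[0,-0.5,-3],[80,120,0],1],[[0,-0.5,-3],[80,120,0],1],[[0,-0.5,-3],[80,120,0],1],[[0,-0.5,-3],[151,245,22],1],[[0,-0.5,-3],[151,245,22],1],[[0,-0.5,-3],[151,245,22],1],[[0,-0.5,-3],[151,245,22],1],[[0,-0.5,-3],[151,245,22],1]]'

```text
clock: 17.55
eef_pos: [608.5, 13.7, 245.7]
tcp_rot: [-3.138, 0.004, -0.068]
contact_force: [0.2, -0.1, 0.4]
opening: 0.999
```

```bash
python3 - <<'E'
from h import *
s=r.sense(); print(s["clock"],s["eef_pos"],s["tcp_rot"])
f=r.grab_frame("wrist"); save(f,"w9.png",1.5)
c=wproj(f,s,[fr(CL,(x,y,115)) for x,y in [(97,97),(97,-97),(-97,-97),(-97,97)]]); print(c*1.5)
E
```

```text
17.55 [608.48174008  13.74278667 245.72744806] [-3.13817652  0.00392583 -0.06817651]
[[229.51707499 155.72737544]
 [538.81867846 153.4628203 ]
 [512.65735542 418.1908112 ]
 [259.59146953 418.68663455]]
```

View pics/w9.png

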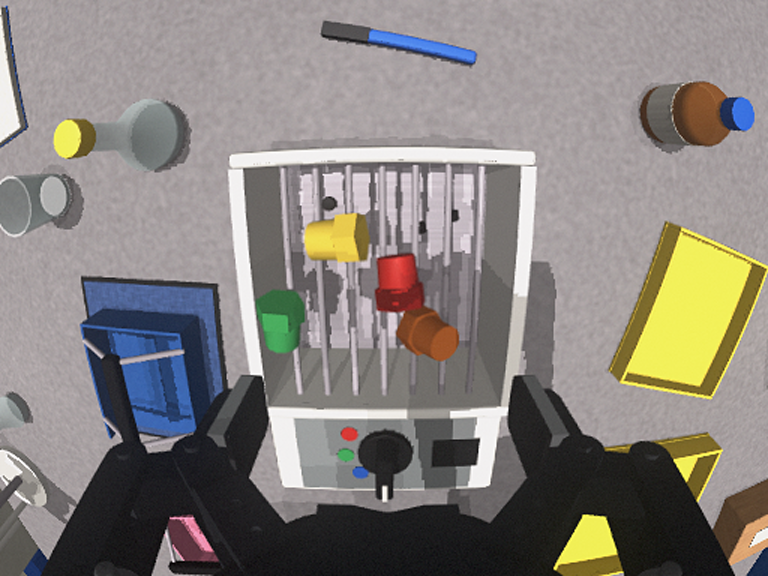

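The grate shows yellow (337,238), green (281,320), red (400,283) and orange (428,334). Three caps lie in the basin at (330,203), (422,228) and (455,215). I'll measure the stoppers from this image.

```bash
cat >> h.py <<'E'
def wshot(name,half=True):
    s=r.sense(); f=r.grab_frame("wrist"); save(f,name,1.5)
    return s,f
E
python3 - <<'E'
from h import *
s,f=wshot("w10.png"); save(f,"w10c.png",4,(150,90,370,290))
# pixel (1.5x) ends: head end, plug end
E={"yellow":[(366,236),(306,240)],"green":[(281,292),(282,350)],"red":[(401,308),(396,256)],"orange":[(402,326),(455,343)]}
for k,v in E.items():
    w=wback(f,s,np.array(v)/1.5,109); c=cl(w); d=w[0]-w[1]
    print(k,"ctr",w.mean(0).round(1)[:2],"cleaner",c.mean(0).round(1)[:2],"len",np.linalg.norm(d).round(1),"axis yaw",np.arctan2(d[1],d[0]).round(2))
for n in ["stopper1"]:
    for d in r.silhouettes(f,n):
        m=d["mask"]; 
        if m.sum()>3000 or d["conf"]<.3: continue
        pts=np.argwhere(m)[:,::-1]; w=wback(f,s,pts,109)[:,:2].astype(np.float32); rc=cv2.minAreaRect(w)
        print(round(d["conf"],2),np.round(np.array(d["location"])*1.5),np.round(rc[0],1),np.round(rc[1],1),np.round(rc[2]))
E
```

```text
yellow ctr [633.   46.4] cleaner [40.4 32.3] len 39.2 axis yaw -1.58
green ctr [576.9  90.7] cleaner [-18.3  73.1] len 44.1 axis yaw -0.14
red ctr [600.2   7.8] cleaner [10.1 -8.1] len 36.3 axis yaw -3.11
orange ctr [561.1 -10.9] cleaner [-27.9 -29.3] len 39.6 axis yaw 1.17
0.91 [284. 320.] [577.2  91. ] [35.5 46.7] 80.0
0.85 [431. 332.] [560.6 -11.3] [44.2 33.4] 44.0
0.62 [343. 243.] [633.3  45. ] [42.1 31.6] 86.0
0.58 [402. 289.] [599.6   7. ] [39.9 32.1] 2.0
```

View pics/w10c.png

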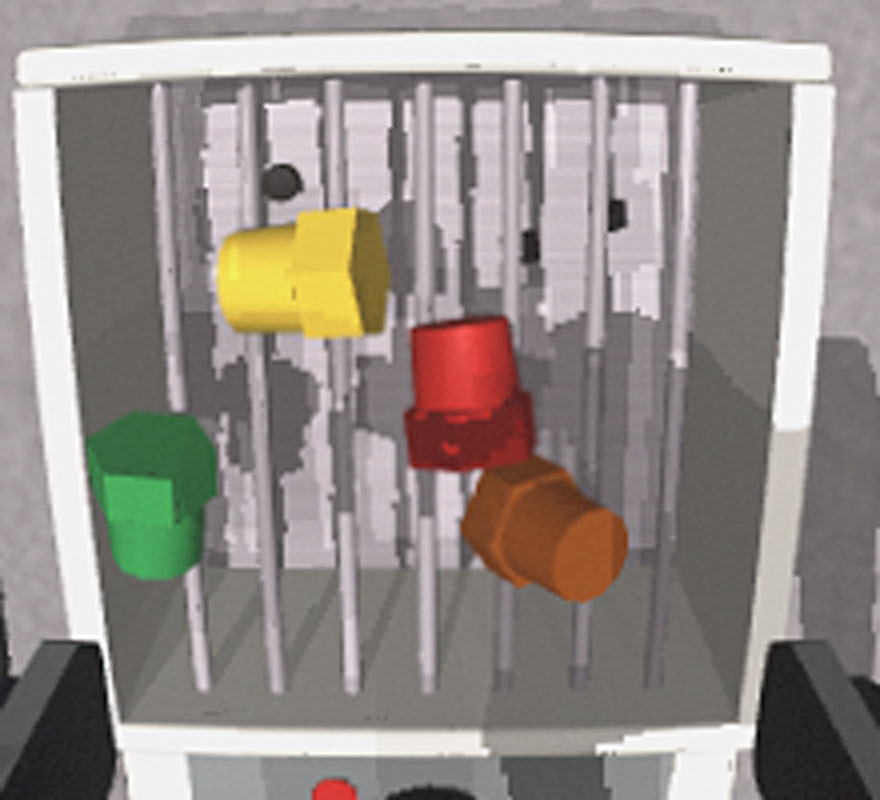

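```bash
python3 - <<'E'
from h import *
print(row((633,54,160),tool(1.56)))
E
```

```text
([-0.2, -0.1, -93.1], [22.0, -39.4, 87.1])
```

Emit:
play_rows --moves '[[[0,0,-9],[22,-39.5,20],0.55],[[0,0,-17],[22,-39.5,40],0.55],[[0,0,-26],[22,-39.5,60],0.55],[[0,0,-34],[22,-39.5,80],0.55],[[0,0,-43],[22,-39.5,87],0.55],[[0,0,-51],[22,-39.5,87],0.55],[[0,0,-60],[22,-39.5,87],0.55],[[0,0,-68],[22,-39.5,87],0.55],[[0,0,-77],[22,-39.5,87],0.55],[[0,0,-85],[22,-39.5,87],0.55],[[0,0,-93],[22,-39.5,87],0.55],[[0,0,-93],[22,-39.5,87],0.55]]' --newtons 40

```text
clock: 18.9
eef_pos: [632.7, 55.5, 160.4]
tcp_rot: [-3.14, -0.004, 1.562]
contact_force: [-0.2, 0.3, 0.0]
opening: 0.556
```

```bash
python3 - <<'E'
from h import *
s,f=wshot("w11.png"); print(s["clock"],s["eef_pos"],s["tcp_rot"],s["opening"])
print(wproj(f,s,[(633,54,109),(633,38,109)])*1.5)
print(row((633,54,97),tool(1.56)))
E
```

```text
18.9 [632.65690588  55.53868721 160.38575881] [-3.14014153 -0.00381958  1.56234714] 0.5561505324433718
[[389.5840119  327.58146821]
 [389.77460867 357.59481981]]
([-0.1, -0.2, -0.2], [-1.6, 0.4, 63.4])
```

View pics/w11.png

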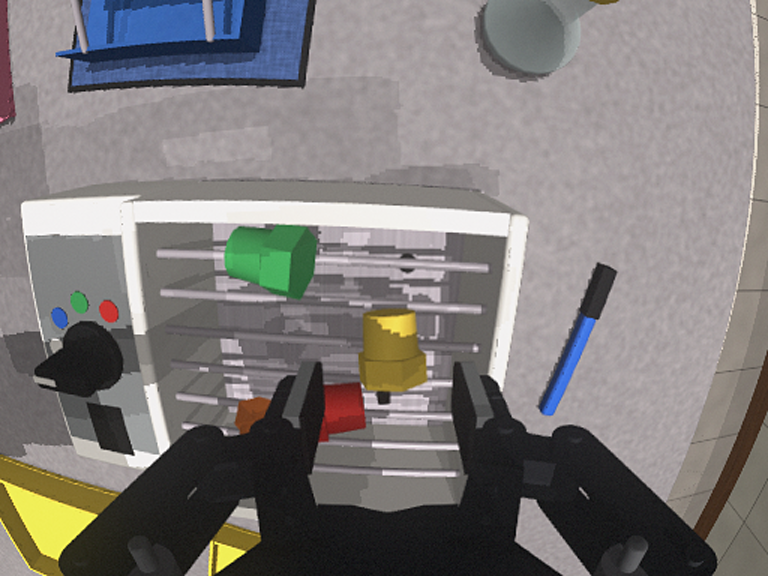

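The yellow plug sits centred at (390,330), which matches the prediction. I'll descend and grip.

Emit:
play_rows --moves '[[[0,0,0],[-1,0,30],0.55],[[0,0,0],[-1.5,0.5,50],0.55],[[0,0,0],[-1.5,0.5,60],0.55],[[0,0,0],[-1.5,0.5,63],0.55],[[0,0,0],[-1.5,0.5,63],0],[[0,0,0],[-1.5,0.5,63],0],[[0,0,0],[-1.5,0.5,63],0],[[0,0,0],[-1.5,0.5,63],0],[[0,0,0],[-1.5,0.5,63],0],[[0,0,0],[-1.5,0.5,63],0],[[0,0,0],[-1.5,0.5,40],0],[[0,0,0],[-1.5,0.5,0],0],[[0,0,0],[-1.5,0.5,-50],0],[[0,0,0],[-1.5,0.5,-60],0]]'

```text
clock: 20.35
eef_pos: [636.0, 53.8, 226.3]
tcp_rot: [3.135, -0.005, 1.557]
contact_force: [0.7, 0.0, -0.2]
opening: 0.286
```

```bash
python3 - <<'E'
from h import *
s,f=wshot("w12.png"); print(s["clock"],s["eef_pos"],s["tcp_rot"],s["opening"],s["contact_force"])
p=fr(TR,(-58,0,0)); print(p,row((p[0],p[1],120),tool(TR[2]+0)),row((p[0],p[1],120),tool(TR[2]+np.pi)))
E
```

```text
20.35 [636.00873082  53.75482297 226.28408849] [ 3.13504603 -0.00453161  1.5569318 ] 0.28641209453398414 [ 0.70770852  0.01832699 -0.24697043]
[ 452.24215341 -293.79367684    0.        ] ([-0.0, -0.5, 106.6], [-350.5, -179.2, 102.9]) ([0.5, -0.0, -73.4], [-350.5, -179.2, 102.9])
```

View pics/w12.png

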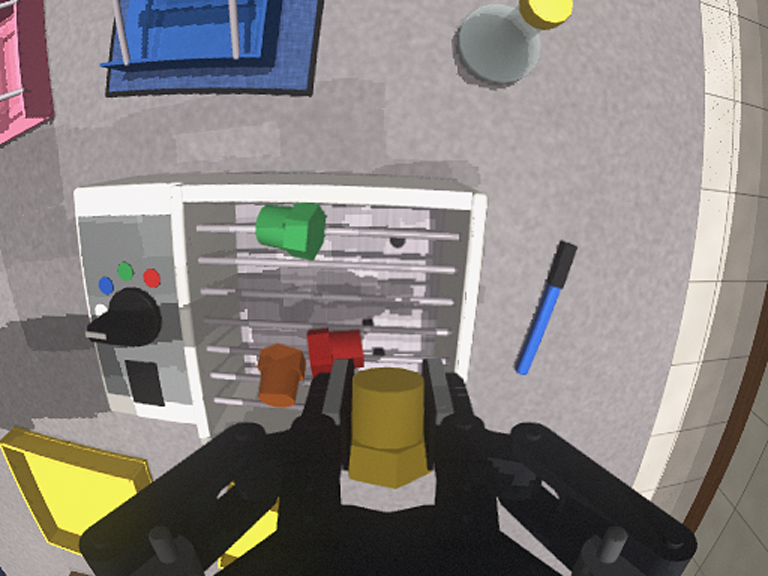

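Yellow is held, with an opening of 0.286. I'll take it to the tray slot at (+38,-36).

```bash
python3 - <<'E'
from h import *
p=fr(TR,(38,-36,0)); print(p,row((p[0],p[1],110),tool(TR[2]+np.pi/2)),row((p[0],p[1],12),tool(TR[2]+np.pi/2)))
E
```

```text
[ 533.12707822 -356.79866823    0.        ] ([0.3, -0.3, 16.6], [-412.4, -97.5, 113.1]) ([0.3, -0.3, 16.6], [-412.9, -98.1, 211.1])
```

Emit:
play_rows --moves '[[[0,0,3],[-45,-11,0],0],[[0,0,7],[-92,-22,0],0],[[0,0,10],[-139,-33,0],0],[[0,0,13],[-186,-44,0],0],[[0,0,16.5],[-233,-55,10],0],[[0,0,16.5],[-278,-66,30],0],[[0,0,16.5],[-321,-77,55],0],[[0,0,16.5],[-360,-86,83],0],[[0,0,16.5],[-393,-94,113],0],[[0,0,16.5],[-412,-98,145],0],[[0,0,16.5],[-413,-98,175],0],[[0,0,16.5],[-413,-98,200],0],[[0,0,16.5],[-413,-98,211],0],[[0,0,16.5],[-413,-98,211],0],[[0,0,16.5],[-413,-98,211],0.42],[[0,0,16.5],[-413,-98,211],0.42],[[0,0,16.5],[-413,-98,190],0.42],[[0,0,16.5],[-413,-98,150],0.45],[[0,0,16.5],[-413,-98,100],0.55],[[0,0,16.5],[-413,-98,70],0.55]]'

```text
clock: 22.4
eef_pos: [533.9, -358.4, 158.4]
tcp_rot: [3.132, -0.004, 1.269]
contact_force: [-0.4, 0.1, -0.3]
opening: 0.547
```

```bash
python3 - <<'E'
from h import *
s,f=wshot("w13.png"); print(s["clock"],s["eef_pos"],s["tcp_rot"],s["opening"],s["contact_force"])
print(row((607,14,230),tool(-0.06)))
E
```

```text
22.4 [ 533.92617151 -358.41541052  158.36631645] [ 3.13164337 -0.00422208  1.26927167] 0.5474468492510313 [-0.40205681  0.1460951  -0.29235789]
([0.7, -0.7, 76.2], [378.2, -41.9, -66.9])
```

View pics/w13.png

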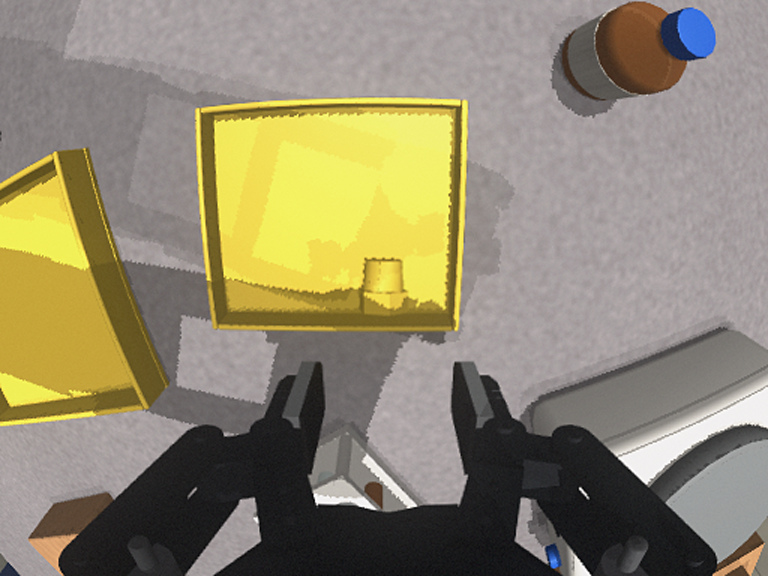

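Yellow lies in the tray at (384,285). On to red.

```bash
python3 - <<'E'
from h import *
print(row((608,7.5,165),tool(0.03)))
E
```

```text
([0.7, -0.7, 71.0], [372.1, -40.1, -1.9])
```

Emit:
play_rows --moves '[[[0,0,8],[30,-3,-30],0.5],[[0,0,16],[70,-8,-50],0.5],[[0,0,24],[118,-13,-50],0.5],[[0,0,32],[166,-18,-50],0.5],[[0,0,40],[214,-23,-50],0.5],[[0,0,48],[262,-28,-50],0.5],[[0,0,56],[310,-33,-50],0.5],[[0,0,64],[350,-38,-40],0.5],[[0,0,71],[372,-40,-20],0.5],[[0,0,71],[372,-40,-2],0.5],[[0,0,71],[372,-40,-2],0.5],[[0.7,-0.7,71],[372,-40,-2],0.5]]'

```text
clock: 23.65
eef_pos: [607.8, 7.4, 166.0]
tcp_rot: [-3.142, 0.001, 0.031]
contact_force: [0.3, 0.7, 0.3]
opening: 0.502
```

```bash
python3 - <<'E'
from h import *
s,f=wshot("w14.png"); print(s["clock"],s["eef_pos"],s["tcp_rot"],s["opening"])
print(wproj(f,s,[(608,7.5,109),(600,7.5,109)])*1.5)
print(row((608,7.5,97),tool(0.03)))
E
```

```text
23.65 [607.76821974   7.40810097 165.98758383] [-3.14155891e+00  6.90712995e-04  3.08659757e-02] 0.5022084647224841
[[386.15316711 318.39162955]
 [385.65592728 333.41425753]]
([-0.0, 0.0, 0.0], [-0.7, -0.5, 69.6])
```

View pics/w14.png

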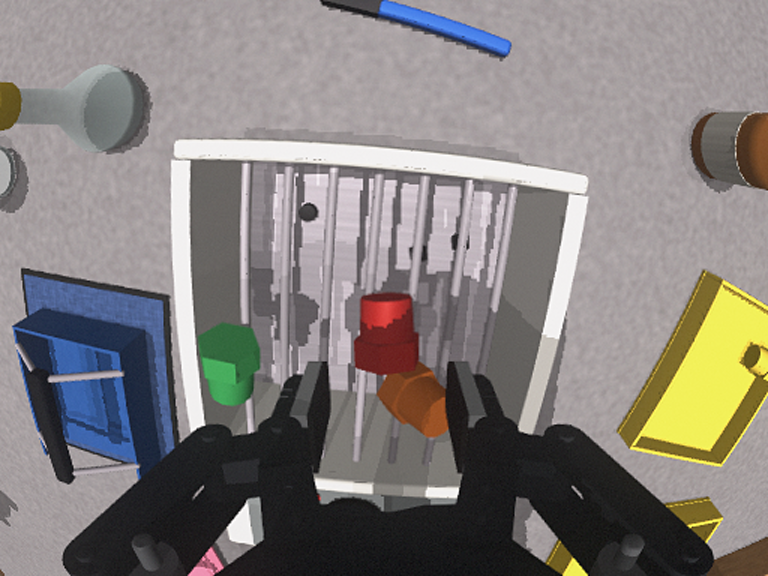

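Red's plug is centred at (386,315), as predicted. I'll descend.

Emit:
play_rows --moves '[[[0,0,0],[0,0,30],0.5],[[0,0,0],[0,0,52],0.5],[[0,0,0],[0,0,65],0.5],[[0,0,0],[0,0,69],0.5],[[0,0,0],[0,0,69],0],[[0,0,0],[0,0,69],0],[[0,0,0],[0,0,69],0],[[0,0,0],[0,0,69],0],[[0,0,0],[0,0,69],0],[[0,0,0],[0,0,69],0],[[0,0,0],[0,0,45],0],[[0,0,0],[0,0,5],0],[[0,0,0],[0,0,-45],0],[[0,0,0],[0,0,-55],0]]'

```text
clock: 25.1
eef_pos: [611.3, 7.1, 227.2]
tcp_rot: [-3.142, -0.007, 0.03]
contact_force: [0.8, 0.1, 0.1]
opening: 0.346
```

```bash
python3 - <<'E'
from h import *
s,f=wshot("w15.png"); print(s["clock"],s["eef_pos"],s["tcp_rot"],s["opening"],s["contact_force"])
p=fr(TR,(-38,-36,0)); print(p,row((p[0],p[1],12),tool(TR[2])))
E
```

```text
25.1 [611.31798875   7.05438278 227.17901455] [-3.14155302 -0.00723878  0.03023171] 0.3462560503042253 [0.84941983 0.09785432 0.10243362]
[ 460.58921028 -334.12141719    0.        ] ([-0.1, -0.4, 19.1], [-162.1, 336.5, 213.3])
```

View pics/w15.png

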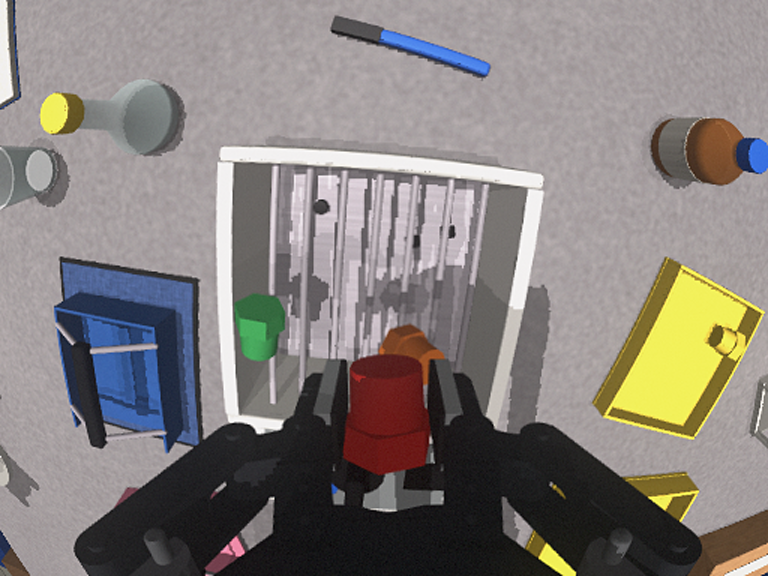

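Emit:
play_rows --moves '[[[0,0,3],[-20,41,0],0],[[0,0,6],[-40,83,0],0],[[0,0,9],[-60,124,0],0],[[0,0,12],[-80,166,0],0],[[0,0,15],[-100,207,15],0],[[0,0,18],[-119,246,35],0],[[0,0,19],[-136,281,62],0],[[0,0,19],[-150,310,95],0],[[0,0,19],[-158,327,135],0],[[0,0,19],[-160,331,175],0],[[0,0,19],[-160,331,200],0],[[0,0,19],[-160,331,212],0],[[0,0,19],[-160,331,212],0],[[0,0,19],[-160,331,212],0.45],[[0,0,19],[-160,331,212],0.45],[[0,0,19],[-160,331,195],0.45],[[0,0,19],[-160,331,155],0.45],[[0,0,19],[-160,331,105],0.5],[[0,0,19],[-160,331,55],0.5],[[0,0,19],[-160,331,25],0.5]]'

```text
clock: 27.15
eef_pos: [462.4, -329.3, 205.2]
tcp_rot: [-3.141, -0.011, -0.301]
contact_force: [-0.4, -0.3, -0.6]
opening: 0.504
```

```bash
python3 - <<'E'
from h import *
s,f=wshot("w16.png"); print(s["clock"],s["eef_pos"],s["tcp_rot"],s["opening"],s["contact_force"])
print(row((608,5,220),tool(-0.06)))
E
```

```text
27.15 [ 462.41308611 -329.27595073  205.1923541 ] [-3.14117604 -0.01149244 -0.30105386] 0.5041043965893411 [-0.43849425 -0.2861481  -0.61476899]
([0.2, -0.9, -13.8], [38.1, -363.1, -10.8])
```

View pics/w16.png

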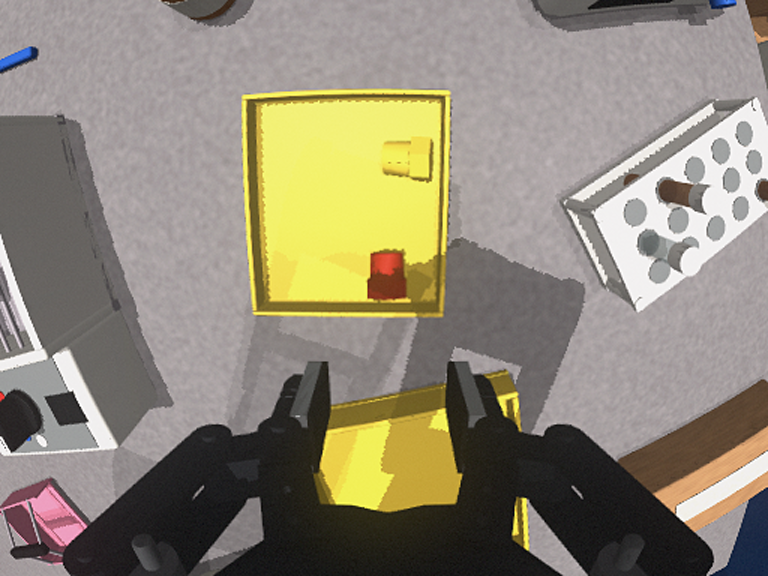

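Red (387,275) and yellow (408,158) are both in the tray. I'll go back for a fresh look at orange and green.

Emit:
play_rows --moves '[[[0,0,-4],[5,-45,-10],0.5],[[0,0,-8],[10,-94,-20],0.5],[[0,0,-12],[15,-143,-20],0.5],[[0,0,-14],[20,-192,-20],0.5],[[0,0,-14],[25,-241,-20],0.5],[[0,0,-14],[30,-290,-20],0.5],[[0,0,-14],[35,-335,-15],0.5],[[0,-0.9,-14],[38,-363,-11],0.5],[[0,-0.9,-14],[38,-363,-11],0.5],[[0,-0.9,-14],[38,-363,-11],0.5]]'

```text
clock: 28.2
eef_pos: [607.6, 5.5, 220.2]
tcp_rot: [3.138, 0.0, -0.055]
contact_force: [-0.8, -0.1, -0.3]
opening: 0.5
```

```bash
python3 - <<'E'
from h import *
s,f=wshot("w17.png"); print(s["clock"],s["eef_pos"],s["tcp_rot"],s["opening"],s["contact_force"])
save(f,"w17c.png",4,(130,90,370,290))
t=r.grab_frame("top"); save(t,"t17.png",6,(215,110,305,200))
E
```

```text
28.2 [607.57143198   5.47818852 220.19478599] [ 3.13794095e+00  1.09074169e-05 -5.49808063e-02] 0.49990293636115274 [-0.78119116 -0.14631852 -0.28368483]
```

View pics/w17c.png

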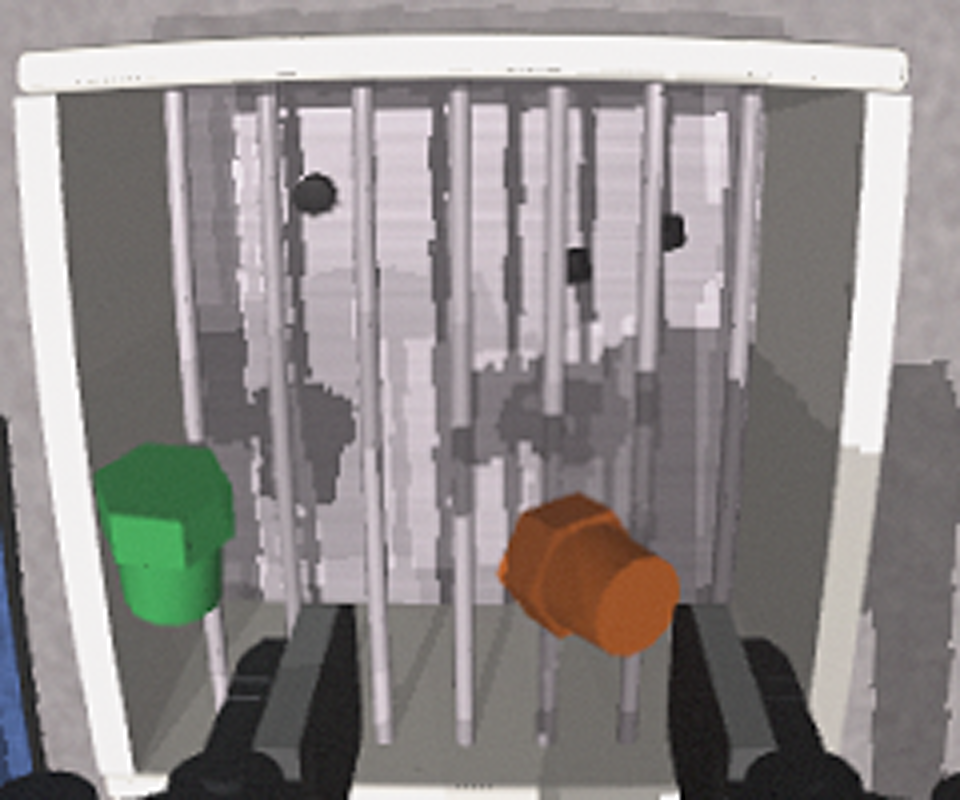

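View pics/t17.png

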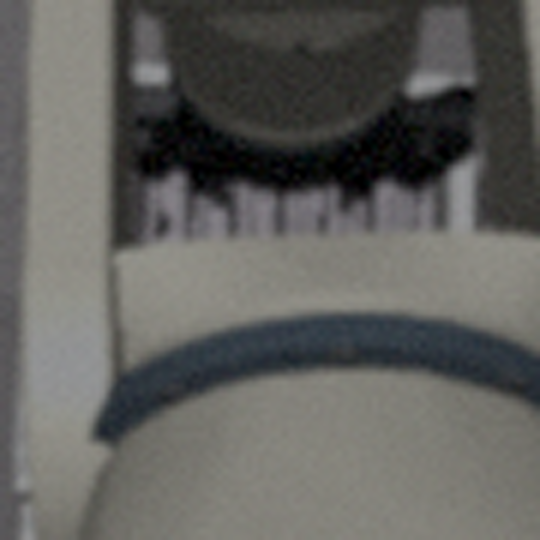

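Orange's plug end face is visible at (640,607) in the 4x crop, so it leans with its plug end up. I'll triangulate it from this view and the earlier unobstructed top view (t6), and green as well.

```bash
cat >> h.py <<'E'
def wray(f,s,uv):
    a=wback(f,s,[uv],0)[0]; R0=Rn.from_euler("xyz",s["tcp_rot"]).as_matrix(); c=R0@np.array(f["T_tool_cam"])[:3,3]+s["eef_pos"]
    return c,(a-c)/np.linalg.norm(a-c)
def sray(f,uv):
    a=back(f,[uv],0)[0]; R,_=cv2.Rodrigues(np.array(f["rvec"])); c=-R.T@np.array(f["tvec"]).reshape(3)
    return c,(a-c)/np.linalg.norm(a-c)
def inter(rays):
    A=np.zeros((3,3)); b=np.zeros(3)
    for c,d in rays:
        M=np.eye(3)-np.outer(d,d); A+=M; b+=M@c
    x=np.linalg.solve(A,b); return x,[np.linalg.norm((np.eye(3)-np.outer(d,d))@(x-c)) for c,d in rays]
E
python3 - <<'E'
from h import *
s=r.sense(); f=r.grab_frame("wrist"); t=r.grab_frame("top"); sd=r.grab_frame("side"); save(sd,"s17.png",5,(160,145,280,245))
W=lambda u,v:(130+u/4,90+v/4); T=lambda u,v:(210+u/5,110+v/5)
for n,a,b in [("or plug end",(640,607),(311,290)),("or blob",(590,572),(289,293)),("or head",(565,565),(274,297)),("gr blob",(168,530),(95,266)),("gr headface",(165,490),(95,245)),("gr plugend",(172,608),(95,298))]:
    x,e=inter([wray(f,s,W(*a)),sray(t,T(*b))]); print(n,x.round(1),cl(x).round(1),np.round(e,1))
E
```

```text
or plug end [559.7 -22.9 122.5] [[-28.5 -41.3 122.5]] [0.3 0.3]
or blob [561.4 -12.2 106.4] [[-27.5 -30.6 106.4]] [0.5 0.5]
or head [560.6  -5.4 100.1] [[-28.7 -23.8 100.1]] [1.5 1.5]
gr blob [577.7  89.6 106.3] [[-17.4  72.  106.3]] [0.4 0.4]
gr headface [588.6  88.9 106.8] [[ -6.5  72.  106.8]] [1. 1.]
gr plugend [559.6  89.7 112.9] [[-35.6  71.  112.9]] [0.1 0.1]
```

View pics/s17.png

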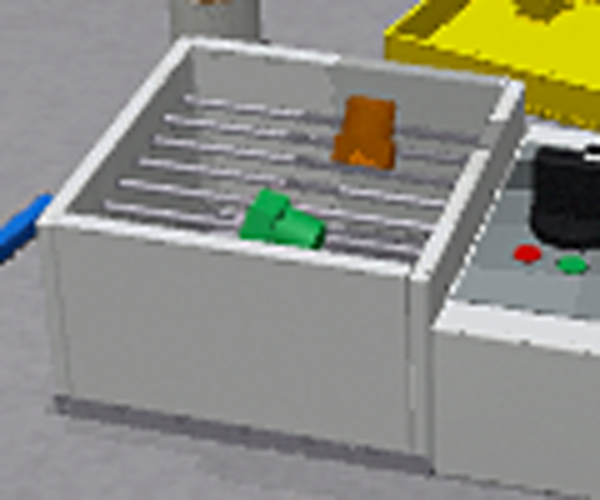

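```bash
python3 - <<'E'
from h import *
print(row((560.5,-15,160),tool(1.53)))
E
```

```text
([0.2, 0.1, -91.0], [-45.9, 21.4, 60.6])
```

Emit:
play_rows --moves '[[[0,0,-8.5],[-10,5,0],0.55],[[0,0,-17],[-20,9,0],0.55],[[0,0,-25.5],[-30,14,10],0.55],[[0,0,-34],[-40,19,20],0.55],[[0,0,-42.5],[-46,21.5,30],0.55],[[0,0,-51],[-46,21.5,40],0.55],[[0,0,-59.5],[-46,21.5,50],0.55],[[0,0,-68],[-46,21.5,60],0.55],[[0,0,-76.5],[-46,21.5,60],0.55],[[0,0,-85],[-46,21.5,60],0.55],[[0,0,-91],[-46,21.5,60],0.55],[[0,0,-91],[-46,21.5,60],0.55]]'

```text
clock: 29.65
eef_pos: [560.2, -15.9, 160.9]
tcp_rot: [3.141, 0.003, 1.53]
contact_force: [0.2, 0.1, 0.2]
opening: 0.552
```

```bash
python3 - <<'E'
from h import *
s,f=wshot("w18.png"); print(s["clock"],s["eef_pos"],s["tcp_rot"],s["opening"])
print(wproj(f,s,[(559.7,-22.9,122.5),(560.6,-5.4,100)])*1.5)
print(row((560.5,-15,98),tool(1.53)))
E
```

```text
29.65 [560.24107263 -15.86102267 160.85876511] [3.1407312  0.00347923 1.53044376] 0.5519339385701532
[[388.01376221 349.48058391]
 [388.42178122 296.22611688]]
([0.0, 0.2, -0.2], [1.0, 0.2, 62.8])
```

View pics/w18.png

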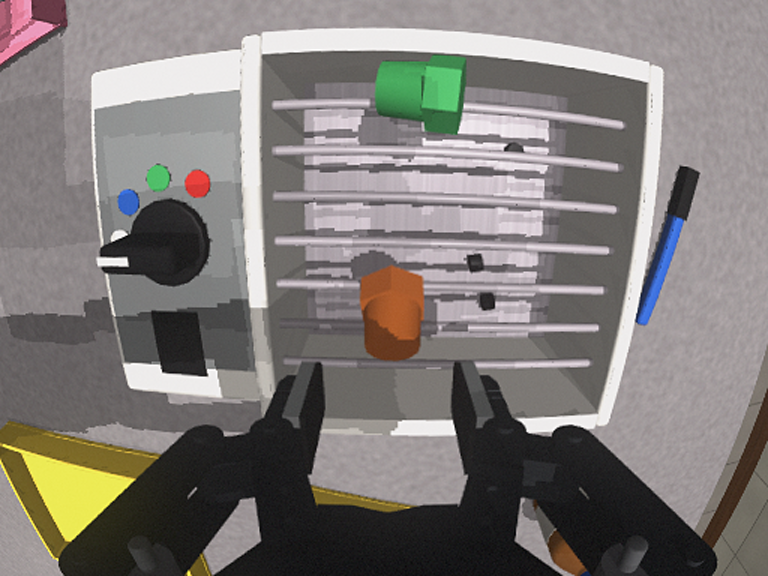

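Orange is aligned between the fingers at column 391. I'll descend.

Emit:
play_rows --moves '[[[0,0,0],[1,0.5,30],0.55],[[0,0,0],[1,0.5,48],0.55],[[0,0,0],[1,0.5,59],0.55],[[0,0,0],[1,0.5,63],0.55],[[0,0,0],[1,0.5,63],0],[[0,0,0],[1,0.5,63],0],[[0,0,0],[1,0.5,63],0],[[0,0,0],[1,0.5,63],0],[[0,0,0],[1,0.5,63],0],[[0,0,0],[1,0.5,63],0],[[0,0,0],[1,0.5,40],0],[[0,0,0],[1,0.5,0],0],[[0,0,0],[1,0.5,-50],0],[[0,0,0],[1,0.5,-65],0]]'

```text
clock: 31.1
eef_pos: [563.1, -14.6, 230.9]
tcp_rot: [3.134, 0.003, 1.527]
contact_force: [0.1, 0.7, -0.4]
opening: 0.368
```

```bash
python3 - <<'E'
from h import *
s,f=wshot("w19.png"); print(s["clock"],s["eef_pos"],s["tcp_rot"],s["opening"],s["contact_force"])
p=fr(TR,(36,36,0)); print(p,row((p[0],p[1],14),tool(TR[2]+np.pi/2)))
E
```

```text
31.1 [563.05513383 -14.60348216 230.93646267] [3.13395508 0.00335092 1.52669653] 0.3679273197922713 [ 0.05469414  0.72568301 -0.39806091]
[ 552.70189846 -287.48181304    0.        ] ([0.5, 0.1, 14.8], [-272.4, -0.6, 218.4])
```

View pics/w19.png

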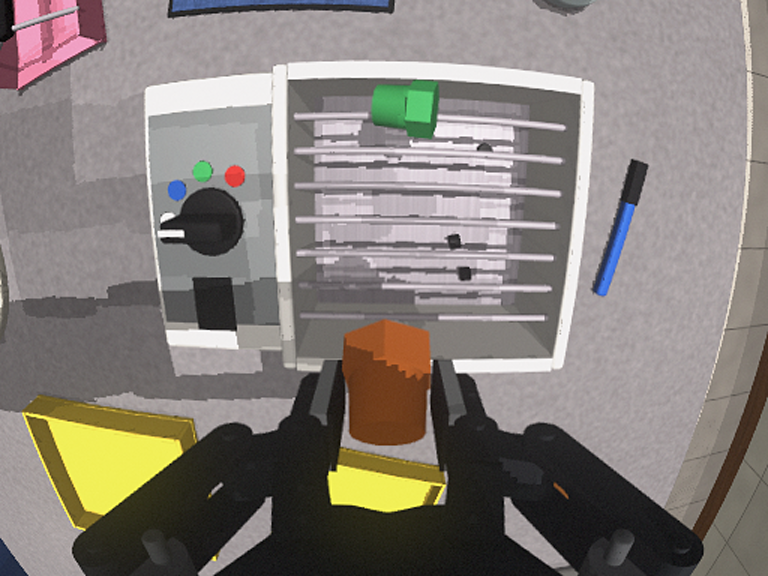

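Orange is held. I'll take it to the tray.

Emit:
play_rows --moves '[[[0,0,4],[-42,0,0],0],[[0,0,8],[-88,0,0],0],[[0,0,12],[-134,0,0],0],[[0,0,15],[-178,0,15],0],[[0,0,15],[-218,0,40],0],[[0,0,15],[-250,0,75],0],[[0,0,15],[-270,-0.5,118],0],[[0,0,15],[-272,-0.5,163],0],[[0,0,15],[-272,-0.5,198],0],[[0,0,15],[-272,-0.5,215],0],[[0,0,15],[-272,-0.5,215],0],[[0,0,15],[-272,-0.5,215],0.5],[[0,0,15],[-272,-0.5,215],0.5],[[0,0,15],[-272,-0.5,200],0.5],[[0,0,15],[-272,-0.5,160],0.55],[[0,0,15],[-272,-0.5,110],0.55],[[0,0,15],[-272,-0.5,60],0.55],[[0,0,15],[-272,-0.5,30],0.55]]'

```text
clock: 32.95
eef_pos: [552.6, -287.1, 209.0]
tcp_rot: [3.125, 0.002, 1.265]
contact_force: [1.0, -0.6, -0.7]
opening: 0.551
```

```bash
python3 - <<'E'
from h import *
s,f=wshot("w20.png"); print(s["clock"],s["eef_pos"],s["tcp_rot"],s["opening"],s["contact_force"])
t=r.grab_frame("top"); save(t,"t20.png",6,(210,110,310,200))
print(row((577,40,200),tool(1.51)))
E
```

```text
32.95 [ 552.58078123 -287.10128143  209.02367571] [3.12544403e+00 2.17986281e-03 1.26501695e+00] 0.5510734262327052 [ 0.99308472 -0.61863304 -0.73977176]
([1.1, 0.3, -14.0], [319.6, -76.9, 7.7])
```

View pics/w20.png

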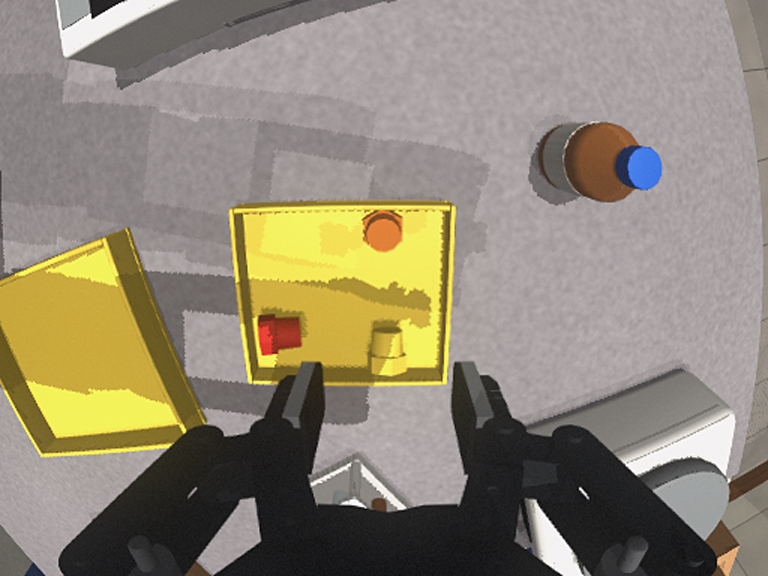

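View pics/t20.png

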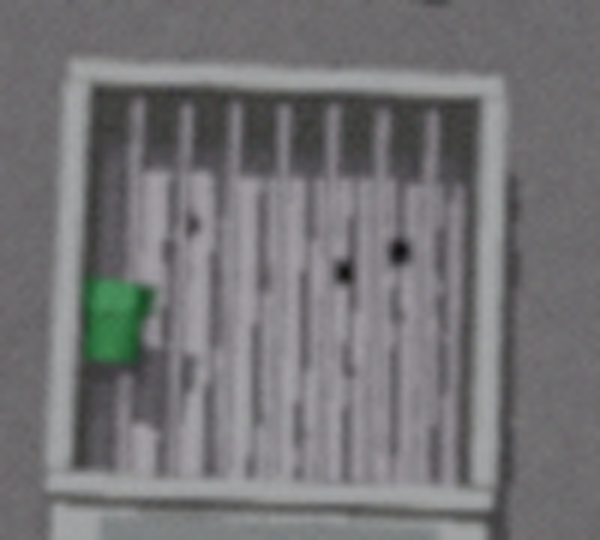

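Orange stands in the tray at (383,230). The top view shows the grate clear except for green at (117,320), with all three caps below. Green next, gripped end to end because it lies against the wall.

```bash
python3 - <<'E'
from h import *
p=fr(CL,(-18,69.5,165)); print(p,row(p,tool(1.51)))
E
```

```text
[577.01263321  87.07627963 165.        ] ([1.1, 0.3, -14.0], [364.6, -91.8, 42.3])
```

Emit:
play_rows --moves '[[[0,0,-3],[45,-11,-5],0.62],[[0,0,-6],[92,-23,-10],0.62],[[0,0,-9],[139,-35,-10],0.62],[[0,0,-12],[186,-47,-10],0.62],[[0,0,-14],[233,-59,-10],0.62],[[0,0,-14],[280,-71,0],0.62],[[0,0,-14],[325,-82,15],0.62],[[1,0,-14],[355,-90,32],0.62],[[1,0,-14],[364.5,-92,42],0.62],[[1,0,-14],[364.5,-92,42],0.62],[[1,0,-14],[364.5,-92,42],0.62]]'

```text
clock: 34.15
eef_pos: [576.7, 86.2, 165.7]
tcp_rot: [3.14, 0.006, 1.509]
contact_force: [0.0, -0.1, 0.2]
opening: 0.621
```

```bash
python3 - <<'E'
from h import *
s,f=wshot("w21.png"); print(s["clock"],s["eef_pos"],s["tcp_rot"],s["opening"])
save(f,"w21c.png",4,(150,130,350,310))
print((wproj(f,s,[fr(CL,(-18,69.5,109)),fr(CL,(-18,87,115)),fr(CL,(-1,69.5,109)),fr(CL,(-35,69.5,109))])-[150,130])*4)
print(row(fr(CL,(-18,69.5,97)),tool(1.51)))
E
```

```text
34.15 [576.6861324   86.20327452 165.68711137] [3.13968257 0.00614481 1.50942974] 0.6213200345027936
[[437.21955701 326.62342073]
 [437.57187842 245.63731303]
 [530.89295113 326.52760565]
 [343.48255235 326.42735967]]
([0.1, 0.3, -0.1], [1.6, -0.2, 69.0])
```

View pics/w21c.png

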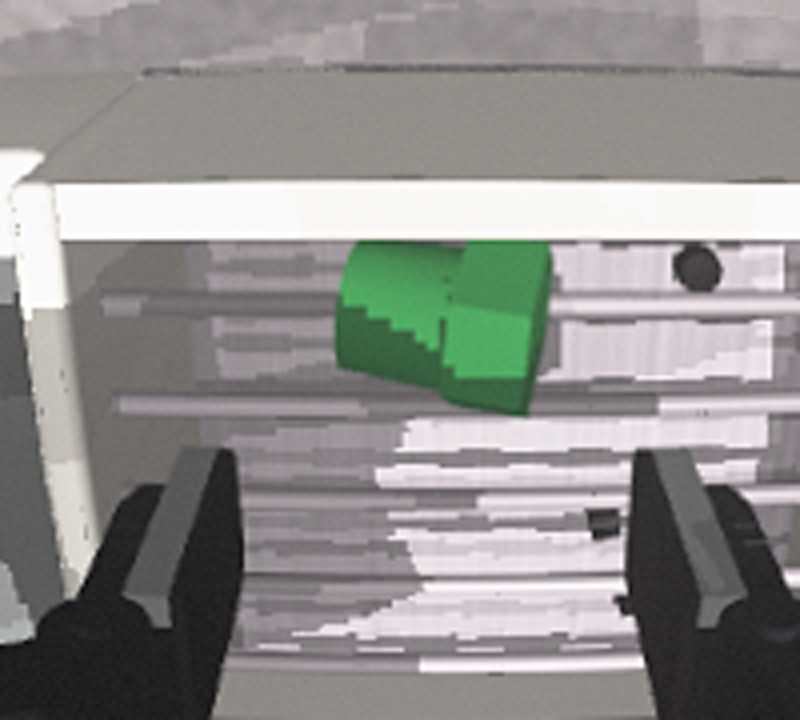

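Green is centred at column 445, so I need about 1.5 mm along +y and a 5° turn. I'll descend.

Emit:
play_rows --moves '[[[0,0,3],[1,1,25],0.62],[[0,0,5],[1.5,1.5,48],0.62],[[0,0,5],[1.5,1.5,62],0.62],[[0,0,5],[1.5,1.5,69],0.62],[[0,0,5],[1.5,1.5,69],0.62],[[0,0,5],[1.5,1.5,69],0],[[0,0,5],[1.5,1.5,69],0],[[0,0,5],[1.5,1.5,69],0],[[0,0,5],[1.5,1.5,69],0],[[0,0,5],[1.5,1.5,69],0],[[0,0,5],[1.5,1.5,69],0]]'

```text
clock: 35.3
eef_pos: [579.3, 86.9, 97.8]
tcp_rot: [3.137, 0.005, 1.421]
contact_force: [-0.1, -1.2, 6.2]
opening: 0.425
```

```bash
python3 - <<'E'
from h import *
s,f=wshot("w22.png"); print(s["clock"],s["eef_pos"],s["tcp_rot"],s["opening"],s["contact_force"])
E
```

```text
35.3 [579.34657046  86.85208203  97.78984161] [3.13708114 0.00544519 1.42147339] 0.4247725870196804 [-0.08542155 -1.20018992  6.20971771]
```

View pics/w22.png

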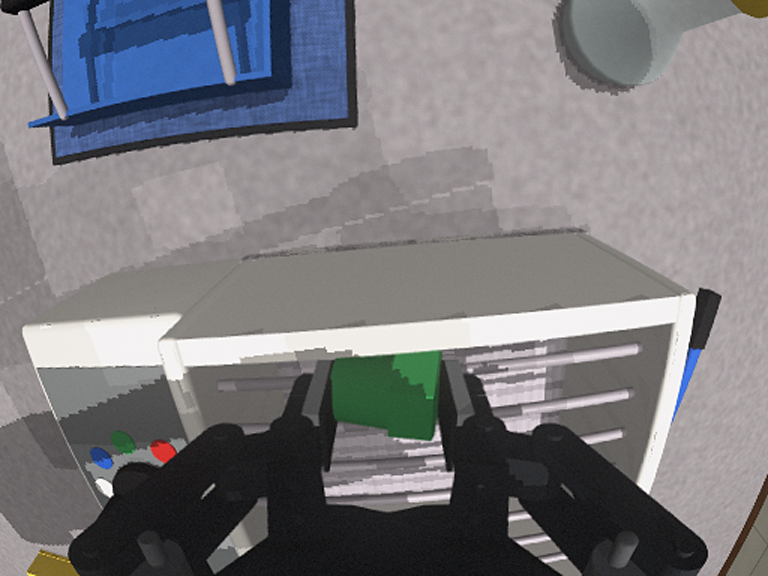

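Green is gripped end to end, opening 0.425. I'll lift while easing off the wall.

Emit:
play_rows --moves '[[[0,0,0],[-2,0,-6],0],[[0,0,0],[-5,0,-20],0],[[0,0,0],[-5,0,-50],0],[[0,0,0],[-5,0,-90],0],[[0,0,0],[-5,0,-120],0],[[0,0,0],[-5,0,-125],0]]'

```text
clock: 35.95
eef_pos: [580.2, 82.9, 227.9]
tcp_rot: [3.13, 0.003, 1.421]
contact_force: [0.5, -0.2, -0.4]
opening: 0.426
```

```bash
python3 - <<'E'
from h import *
s,f=wshot("w23.png"); print(s["clock"],s["eef_pos"],s["tcp_rot"],s["opening"],s["contact_force"])
p=fr(TR,(-34,34,0)); print(p,row((p[0],p[1],14),tool(TR[2]+np.pi/2)))
E
```

```text
35.95 [580.24128383  82.88201638 227.91495019] [3.13040656 0.00333699 1.42146247] 0.4260121451674147 [ 0.4924091  -0.22994261 -0.36488684]
[ 485.29393454 -268.50376256    0.        ] ([0.6, 0.2, 8.8], [-360.6, -43.1, 213.6])
```

View pics/w23.png

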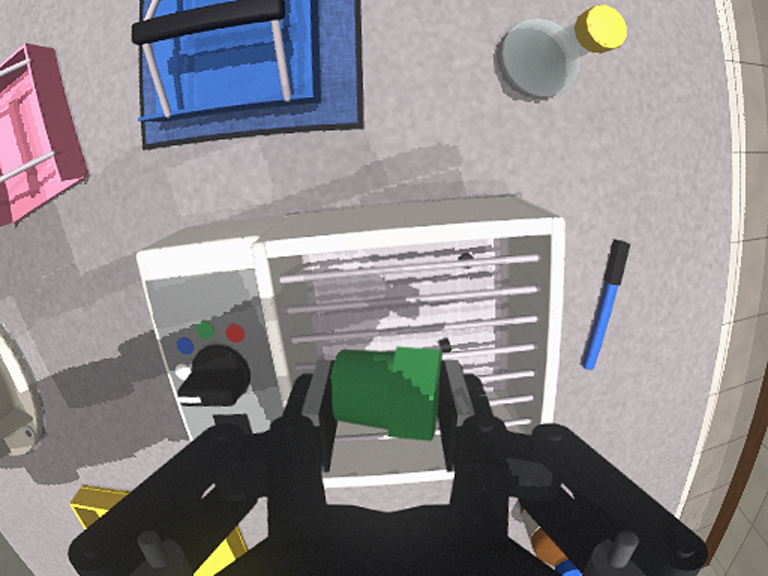

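Emit:
play_rows --moves '[[[0,0,2],[-45,-5,0],0],[[0,0,4],[-92,-11,0],0],[[0,0,6],[-140,-17,0],0],[[0,0,8],[-188,-22,0],0],[[0,0,9],[-236,-28,10],0],[[0,0,9],[-282,-34,30],0],[[0,0,9],[-322,-39,60],0],[[0,0,9],[-350,-42,98],0],[[0,0,9],[-360,-43,143],0],[[0,0,9],[-360.5,-43,183],0],[[0,0,9],[-360.5,-43,205],0],[[0,0,9],[-360.5,-43,212],0],[[0,0,9],[-360.5,-43,212],0],[[0,0,9],[-360.5,-43,212],0.55],[[0,0,9],[-360.5,-43,212],0.55],[[0,0,9],[-360.5,-43,195],0.55],[[0,0,9],[-360.5,-43,155],0.55],[[0,0,9],[-360.5,-43,105],0.55],[[0,0,9],[-360.5,-43,55],0.55],[[0,0,9],[-360.5,-43,15],0.55]]'

```text
clock: 38.0
eef_pos: [484.3, -267.6, 217.1]
tcp_rot: [3.127, 0.003, 1.265]
contact_force: [0.6, -1.4, 0.3]
opening: 0.55
```

```bash
python3 - <<'E'
from h import *
s,f=wshot("w24.png"); print(s["clock"],s["eef_pos"],s["tcp_rot"],s["opening"],s["contact_force"])
t=r.grab_frame("top"); save(t,"t24.png",3.2,(130,105,380,285))
E
```

```text
38.0 [ 484.26534039 -267.58081653  217.08332738] [3.12712819 0.00314808 1.26466535] 0.549573469642304 [ 0.60780344 -1.37427876  0.26960651]
```

View pics/w24.png

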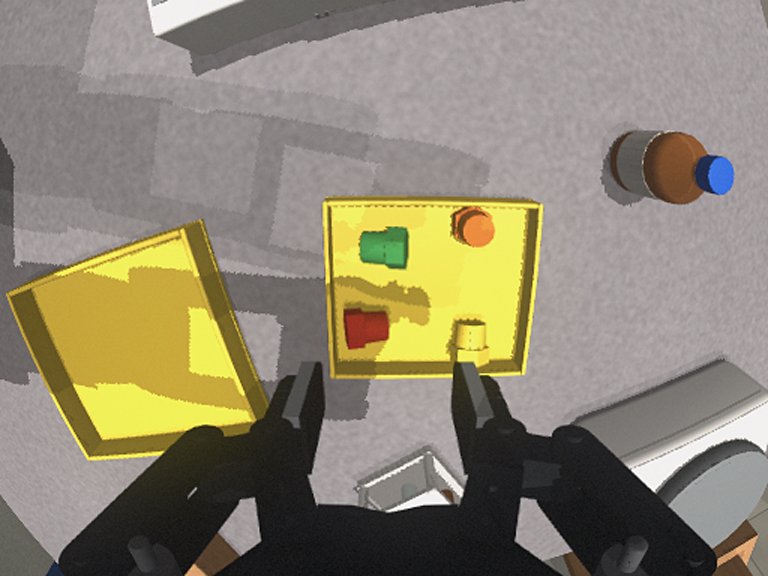

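View pics/t24.png

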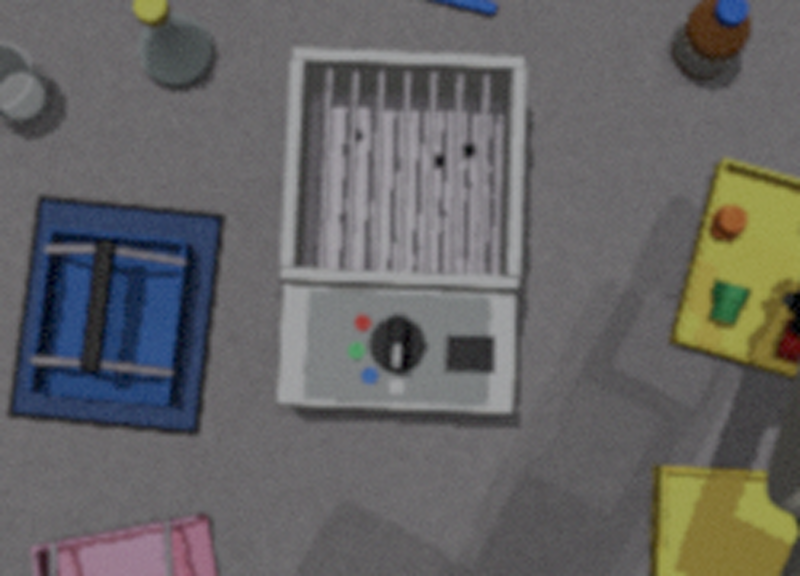

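All four stoppers are in the smaller yellow tray: green (384,247), orange (473,228), red (367,327), yellow (471,340). Three caps show below the grate and the basket is empty on its mat. Before turning the dial I'll check the cap heights by triangulation.

```bash
python3 - <<'E'
from h import *
t=r.grab_frame("top"); f=r.grab_frame("wrist")
s=dict(eef_pos=np.array([607.57143198,5.47818852,220.19478599]),tcp_rot=np.array([3.13794095,1.09e-05,-.0549808]))
W=lambda u,v:(130+u/4,90+v/4); T=lambda u,v:(210+u/6,110+v/6)
for a,b in [((315,193),(192,225)),((578,265),(344,272)),((672,232),(400,252))]:
    x,e=inter([wray(f,s,W(*a)),sray(t,T(*b))]); print(cl(x).round(1),np.round(e,1))
p=fr(CL,(-145,0,190)); print(p,row(p,tool(np.pi+CL[2])))
E
```

```text
[[49.9 46.6 13.2]] [2.5 2.5]
[[ 28.9 -29.5  14. ]] [0. 0.]
[[ 39.6 -56.6  15.6]] [0.6 0.6]
[445.97501862  25.52635224 190.        ] ([0.4, 0.9, -104.0], [268.1, -125.3, 22.1])
```

The caps are at z of about 14 mm, on the basin floor. Next I'll move over the dial with the tool turned a half turn, so joint 6 has room for the clockwise turn.

Emit:
play_rows --moves '[[[0,0,-8.5],[25,-12,-5],0.6],[[0,0,-17],[50,-23,-5],0.6],[[0,0,-25.5],[75,-35,-5],0.6],[[0,0,-34],[100,-47,-5],0.6],[[0,0,-42.5],[125,-58,-5],0.6],[[0,0,-51],[150,-70,-5],0.6],[[0,0,-59.5],[175,-82,-5],0.6],[[0,0,-68],[200,-94,0],0.6],[[0,0,-76.5],[225,-105,5],0.6],[[0,0,-85],[250,-117,12],0.6],[[0,0,-93.5],[268,-125,18],0.6],[[0,0,-102],[268,-125,22],0.6],[[0,1,-104],[268,-125,22],0.6],[[0,1,-104],[268,-125,22],0.6],[[0,1,-104],[268,-125,22],0.6]]'

```text
clock: 39.7
eef_pos: [445.7, 25.3, 189.5]
tcp_rot: [3.137, 0.003, 3.078]
contact_force: [-0.4, 0.2, -0.2]
opening: 0.6
```

```bash
python3 - <<'E'
from h import *
s,f=wshot("w25.png"); print(s["clock"],s["eef_pos"],s["tcp_rot"],s["opening"],s["qpos"].round(2))
save(f,"w25c.png",4,(160,150,360,330))
p=fr(CL,(-145,0,132)); print((wproj(f,s,[p,fr(CL,(-124,0,132)),fr(CL,(-166,0,132))])-[160,150])*4)
print(row(fr(CL,(-145,0,105)),tool(np.pi+CL[2])))
E
```

```text
39.7 [445.68781957  25.2830908  189.50296324] [3.13656307e+00 2.77983567e-03 3.07809965e+00] 0.5999515769555873 [ 0.05  0.12  2.04  0.01  0.97 -1.46]
[[394.79372404 257.91364265]
 [394.86046023 359.83354721]
 [394.71038783 148.07844944]]
([0.3, 0.2, -0.1], [0.1, -0.2, 84.7])
```

View pics/w25c.png

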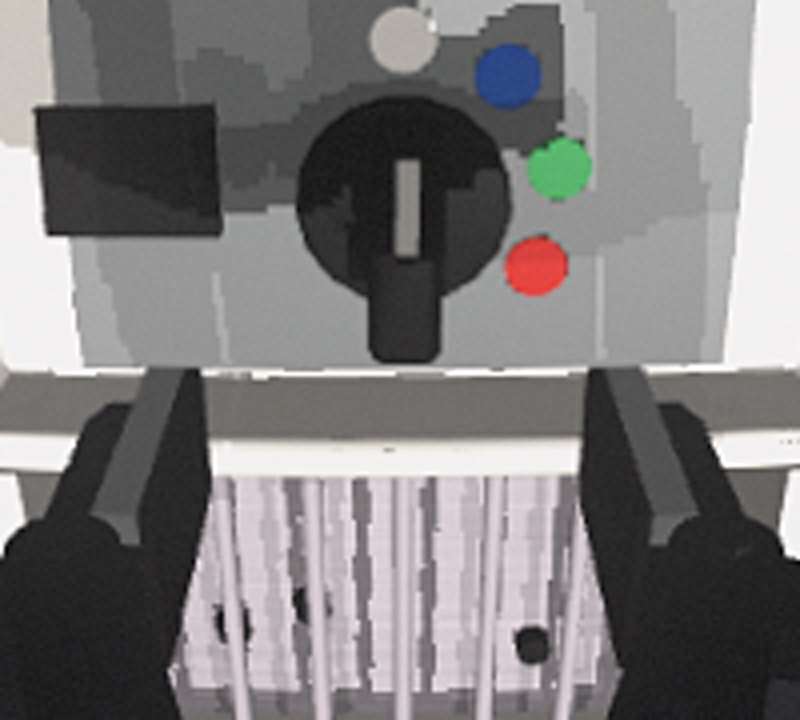

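The dial bar's top is centred at (405,260) against the predicted (395,258), so I'll shift +2 mm in y. Descend and grip.

Emit:
play_rows --moves '[[[0,0,0],[0,2,35],0.6],[[0,0,0],[0,2,60],0.6],[[0,0,0],[0,2,76],0.6],[[0,0,0],[0,2,83],0.6],[[0,0,0],[0,2,83],0.6],[[0,0,0],[0,2,83],0],[[0,0,0],[0,2,83],0],[[0,0,0],[0,2,83],0],[[0,0,0],[0,2,83],0],[[0,0,0],[0,2,83],0],[[0,0,0],[0,2,83],0],[[0,0,0],[0,2,83],0]]' --newtons 30

```text
clock: 40.95
eef_pos: [446.9, 27.7, 107.6]
tcp_rot: [3.136, 0.005, 3.078]
contact_force: [0.0, 0.2, 7.3]
opening: 0.158
```

```bash
python3 - <<'E'
from h import *
s=r.sense(); print(s["clock"],s["eef_pos"],s["tcp_rot"],s["opening"],s["contact_force"],s["wrist_torque"])
E
```

```text
40.95 [446.89962122  27.69967881 107.5892341 ] [3.13636101 0.00477042 3.07817105] 0.1584382761754915 [0.04756857 0.17504283 7.33658464] [-0.08242271  0.1946781  -0.01675125]
```

Gripped. I'll turn it 80° clockwise.

Emit:
play_rows --moves '[[[0,0,5],[0,0,0],0],[[0,0,10],[0,0,0],0],[[0,0,15],[0,0,0],0],[[0,0,20],[0,0,0],0],[[0,0,25],[0,0,0],0],[[0,0,30],[0,0,0],0],[[0,0,35],[0,0,0],0],[[0,0,40],[0,0,0],0],[[0,0,45],[0,0,0],0],[[0,0,50],[0,0,0],0],[[0,0,55],[0,0,0],0],[[0,0,60],[0,0,0],0],[[0,0,65],[0,0,0],0],[[0,0,70],[0,0,0],0],[[0,0,75],[0,0,0],0],[[0,0,80],[0,0,0],0],[[0,0,80],[0,0,0],0],[[0,0,80],[0,0,0],0]]'

```text
clock: 42.75
eef_pos: [448.5, 29.1, 107.7]
tcp_rot: [3.132, -0.006, 1.681]
contact_force: [6.4, 11.4, -11.8]
opening: 0.156
```

```bash
python3 - <<'E'
from h import *
s,f=wshot("w26.png"); print(s["clock"],s["eef_pos"],s["tcp_rot"],s["opening"],s["contact_force"],s["wrist_torque"])
E
```

```text
42.75 [448.46166438  29.13682482 107.74479517] [ 3.13242951 -0.00640382  1.68065756] 0.15625587273113464 [  6.40027598  11.3905669  -11.81423788] [ 1.69738632 -1.00028477 -0.0240251 ]
```

View pics/w26.png

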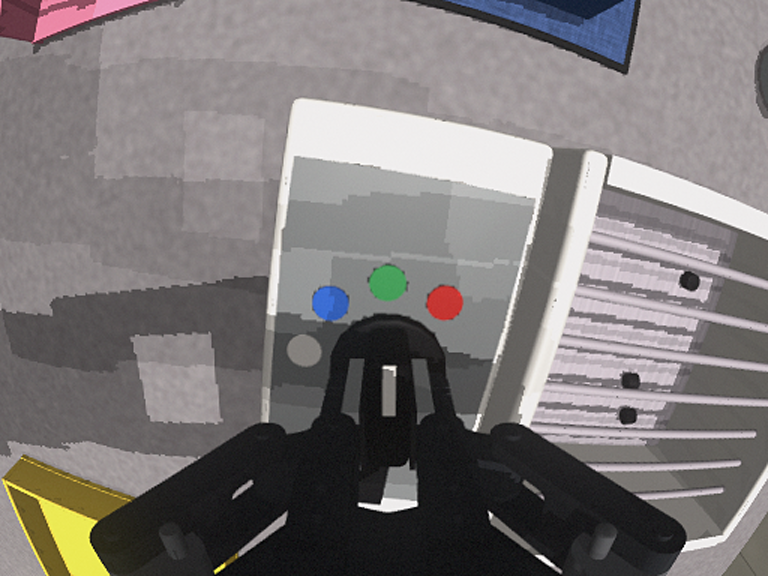

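The pointer faces the green dot at (388,283), after a turn of 1.397 rad. I'll open and rise.

Emit:
play_rows --moves '[[[0,0,0],[0,0,0],0.3],[[0,0,0],[0,0,0],0.5],[[0,0,0],[0,0,0],0.5],[[0,0,0],[0,0,0],0.5],[[0,0,0],[0,0,-10],0.5],[[0,0,0],[0,0,-30],0.5],[[0,0,0],[0,0,-70],0.5],[[0,0,0],[0,0,-110],0.5],[[0,0,0],[-10,0,-140],0.5],[[0,0,0],[-10,0,-140],0.5],[[0,0,0],[-10,0,-140],0.5]]'

```text
clock: 43.9
eef_pos: [448.6, 18.0, 248.6]
tcp_rot: [3.13, -0.006, 1.68]
contact_force: [0.3, 0.2, -0.2]
opening: 0.496
```

```bash
python3 - <<'E'
from h import *
s,f=wshot("w27.png"); print(s["clock"],s["eef_pos"],s["tcp_rot"],s["opening"],s["contact_force"])
d=r.grab_frame("side"); save(d,"s27.png",1.5)
E
```

```text
43.9 [448.57874502  17.99951936 248.5922184 ] [ 3.13049085 -0.00626083  1.68017654] 0.49638942492997107 [ 0.29689066  0.24124137 -0.226287  ]
```

View pics/w27.png

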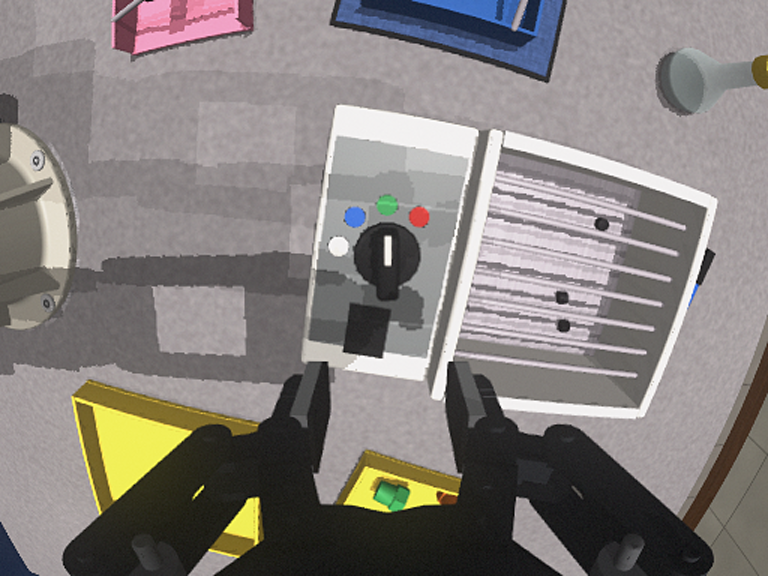

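View pics/s27.png

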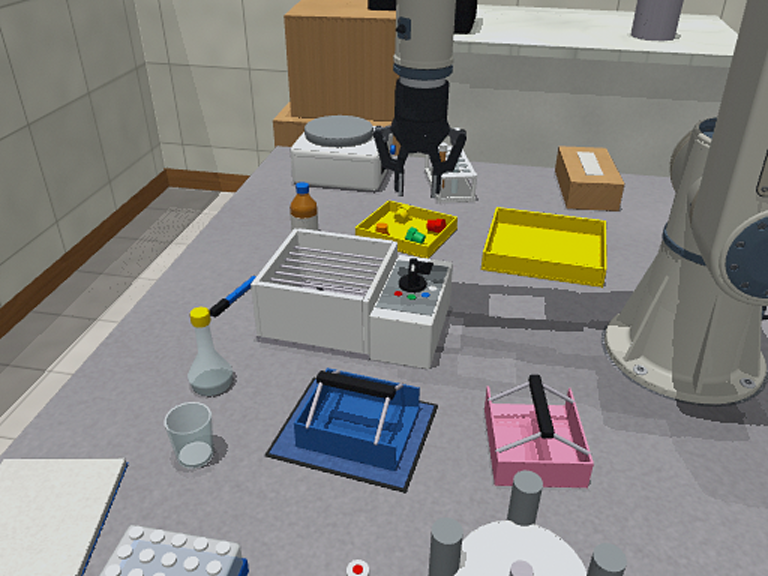

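Final state: dial on green, three caps under the bars, four stoppers in the smaller tray, and basket upright and empty on its mat. The bystanders are in place and the gripper is free at z = 249 mm. I'll hand it in.

```bash
python3 - <<'E'
from h import *
print(r.sign_off())
E
```

```text
the job is handed in; nothing more can be done
None
```

The job is done and handed in at about 44 s of robot time; hand-in gives no verdict, so success rests on my own checks.

I tipped the blue basket over the grate to about 43° and shook it. It went back on its mat, aimed at the centre. I moved the four stoppers that were present (yellow, red, orange, green) into the smaller yellow tray, then turned the dial from white to green by 1.397 rad.

**Last checks:**
- **Caps:** the three caps I could see triangulated to about 13–16 mm height before I turned the dial, so they lie on the basin floor. They showed in the same place in the last wrist view.
- **Stoppers:** all four are in the tray; orange stands upright on its head, the others lie on their sides.
- **Basket:** the side view shows it empty and upright on the mat. I placed it within about 1 mm of the mat's fitted centre by the arm's reading, and did not re-measure it from the images afterwards.
- **Dial:** the pointer is on the green dot after release.
- **Bystanders:** flask, beaker, bottle and pen look where they were. I judged this from the pictures and did not measure it.
- **Arm:** clear of everything.

No check failed. The views disagreed by 2–3 mm at most (one cap ray miss, and the dial position); I corrected the dial grip for it.

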